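# Air the freshly painted fans

### The job

Get the little airing cabinet ready for the painted fans: raise its clear front sash by the lip until the underside of the lip is level with the brass arrow on the post, and roll the timer's thumbwheel until it has clicked in with the 5 on top. The wheel is light plastic, so do not press hard on it, and leave the other things on the table where they are; let go of everything at the end.

Things in the scene. Friction and masses are not known exactly. Their poses are not given: they have to be found in the camera images.
- digit_wheel (a joint): The timer's thumbwheel, a white barrel on a level axle with black digits 0 to 9 on it. Value in rad = digit on top x 0.6283 (3.1416 shows 5; stops just beyond 0 and 9). It grows as the wheel's top moves along +x of point wheel_top. A sprung detent pulls it to the nearest digit: about 2 N at a rib rolls it out, and past half-way the click completes itself. It starts at 1, 2 or 3, seldom caught between.
- wheel_axle (a point): Centre of the wheel, fixed, 62 mm above the table. Barrel 66 mm in diameter, 24 mm wide. Ten rounded ribs across it, 5 mm wide and 5 mm high (crests at 38 mm radius), stand 36 degrees apart, a digit between each two. With a digit on top the nearest ribs are 18 degrees either side: 11 mm before and behind the axle, crests 1.8 mm below wheel_top. Over 30 N from the fingers spoils the wheel.
- wheel_top (a point): Fixed point straight above the wheel's centre, 38 mm above the axle and 100 mm above the table: the highest level a rib crest passes. x: level, away from the robot, the way the top rolls to raise the digit; y: along the axle; z: up. The barrel's top is 5 mm below it; the top of the grey timer housing round the wheel (142 mm along x, 90 mm along y) 20 mm below it.
- sash (a joint): Height of the clear sash above its lowest position, m, 0 to 0.125, growing upwards. Counterbalanced: it stays where it is left and takes about 6 to 9 N to push up, 1 to 3 N to push down. The cabinet is a clear box with an aluminium frame, 280 mm wide, 200 mm deep and 320 mm tall. A small brass cup stands between cabinet and timer; other bystanders, up to 75 mm tall, stand nearer the robot and to the sides.
- sash_lip (a point): Middle of the lip along the sash's foot, where its level underside meets its front face (75 mm above the table when lowest). The lip is an aluminium bar 235 mm wide, 10 mm thick, standing out 27 mm in front of the cabinet's posts and 36 mm in front of the pane; below it the front is open down to a 12 mm floor board. x points into the cabinet, y to its left, z up.
- mark_tip (a point): Brass arrow fixed on the cabinet's left front post (as seen from the robot), pointing at the sash, about 27 mm long and up to 17 mm tall. The point lies on its centre line, so its height, 125 to 175 mm above the table, is the height the lip's underside shall reach. x into the cabinet, z up.

How it is judged:
By the outcome, as a careful person would: the job done as asked, in the order asked, and still so for the second after the job is handed in, with the robot touching nothing.
It also fails if it takes over 72 s, if anything falls off the work surface, if the arm or the gripper's body presses on something with over 40 N, if the wrist force passes 120 N, or if a joint passes its speed limit or range.

### The arm

A 7-joint arm with a two-finger parallel gripper is mounted at the origin on the work surface. World frame = base frame: x ahead of the robot, y to its left, z up, the work surface at z = 0. Lengths are in m, angles in rad, forces in N, time in s.
With the tool pointing down it reaches from about 0.425 to 0.8 m from the base axis. Payload 8.3 kg.
Tool frame: the origin (TCP) lies at the very end of the fingers, on their centre line; the grasp point (between the pads) lies 19 mm behind it; z points along the fingers, y is the direction in which the jaws open and shut (so a half turn about z gives the same grasp; the last joint's range is limited). The gripper opens to 85 mm and grips with 20 to 120 N. Pads are 22 mm wide; open, the fingers measure 114 mm over their backs; the gripper's body (76 mm by 85 mm) begins 54 mm behind the grasp point. The pads swing forward as they close: fully open they stand 13 mm farther back than shut.
Start: joints at [-1.165, 0.383, 0.016, 1.37, -0.006, 1.388, -0.046], TCP at [0.282, 0.558, 0.231] pointing down, gripper open.
Joint ranges: [-2.95, 2.95], [-0.25, 2.06], [-1.52, 1.56], [0.18, 2.33], [-1.44, 4.58], [0.02, 2.06], [-3.01, 3.01]. Speed limits (rad/s): [2.39, 2.39, 3.01, 3.01, 3.14, 3.14, 3.14].

### API

Orientations are given as a 3x3 rotation matrix whose columns are the frame's x, y, z axes.
In Python, from workcell import read_state, imaging, ticket gives the robot as it stands.
- The arm moves only by the tool drive_tool, never from a script. Its argument "increments" is a list of rows, each a list of 3 entries, a list of its own where there are three numbers: the shift along the tool's x, y, z as a fraction of full scale, then the turn, a rotation vector about the tool's x, y, z as a fraction of full scale, then the opening, from 0 (shut) to 1 (fully open). In form: [[[dx, dy, dz], [ax, ay, az], hand], ...]. A call has 1 to 20 rows; each row is the pose to reach, as a shift and turn from the pose commanded when the call began, along the tool's axes at that moment, turning the shorter way round; what a row does not reach only later rows make up. Full scale, the value 1, is 15 cm for a shift and 180 degrees for a turn. A row lasts 1/12 s, in which the tool goes at most 41.7 mm and 7.16 degrees, less where a joint would pass 70% of its speed; a pose out of reach is approached as far as the arm can. A call with a number of a shift or a turn outside -1 to 1 is refused whole. A call with a gripper value outside its range is refused whole. The fingers move at their own pace and stop on an object; "squeeze" is the grip in N (left out, the last holds). Time passes only in rows, so rows that repeat a pose let the fingers close. It gives the time, the measured TCP pose, the force and the opening at its end, in the units of the state.
- read_state(): the state, without advancing time (a new reading comes with each control period).
- imaging.capture(name): name is "scene" or "top"; returns a dict with "frame" (384x512x3 uint8, red, green, blue), "z_map" (384x512 float32, m along the optical axis (not along the pixel's ray), 0 where there is no reading), "mtx" (3x3 intrinsics, pixels), "view" (4x4, takes a point from world to camera coordinates). Camera axes: x right, y down, z forward; pixel columns grow to the right and rows downward; lengths in m; the calibration is good to about 2 mm. A picture is of the moment at which its call begins.
- ticket.close_job(): hands the job in, once; it reports no verdict.
Trained networks look in a picture, given as the dict that the camera call returned (one of the last four; its "shot" number tells which), for a name from the list of things; names that differ only in an ending like _2 or _b are one class to them, and where a whole thing is asked for, a point or a joint stands for the part that bears it (a point fixed in the world has none). Each returns a list of dicts, best first, with "conf" (0 to 1); they miss things now and then, are a little off and sometimes report something else, mostly with a low value. They report only what shows in the picture. A call takes as long as a camera call.
- imaging.look_for(target, picture): "at" ([column, row] in pixels, amid what is visible of it).
- imaging.trace(target, picture): "region" (384x512 bool, what is visible of it) and "at" ([column, row] in pixels, amid what is visible of it).
- imaging.place_of(target, picture): "at" ([column, row] in pixels: a listed point, or the origin of a listed thing).
The state is a dict: "t": time; "qpos": joint angles; "qvel": joint speeds; "effort": joint torques, N m; "eef_pos": TCP position; "tcp_rot": TCP orientation; "wrist_force": force on the tool from outside, world axes, zero at the start; "wrist_torque": the same for the moment, N m; "opening": finger opening in m.
Only numpy, scipy, OpenCV 4.12 (cv2) and the standard library are available. Lean on these libraries where they do the work, as an engineer would, in place of code of your own. Each camera call takes 0.05 s, during which the arm holds its last target.

## Working session

There is one attempt and no reset: what is moved stays moved. The work goes in short steps, Python scripts to look and compute and a tool call to move; the robot and the scene stay as the last step left them, time stands still between calls to the robot, and variables do not carry over. Pictures are saved under pics/ and viewed, and the job is handed in when it is done.

Besides the shell and the picture viewer there is one more tool, called after "Call:" as a command line: name --argument value ..., lists and objects as JSON in quotes. drive_tool: Moves the arm, as the interface text tells. Its arguments: {"type":"object","properties":{"increments":{"type":"array","items":{"type":"array"}},"squeeze":{"type":"number"}},"required":["increments"]}

```bash
ls; mkdir -p pics
cat > h.py <<'E'
import numpy as np, cv2
from workcell import read_state, imaging, ticket
def save(p,name,crop=None,s=1.5):
    f=p["frame"][:,:,::-1].copy()
    if crop: f=f[crop[1]:crop[3],crop[0]:crop[2]]
    f=cv2.resize(f,None,fx=s,fy=s,interpolation=cv2.INTER_CUBIC); cv2.imwrite("pics/"+name,f)
def world(p,uv,d=None):
    u,v=uv
    if d is None:
        z=p["z_map"][max(0,int(round(v))-1):int(round(v))+2,max(0,int(round(u))-1):int(round(u))+2]; z=z[z>0]; d=np.median(z) if z.size else np.nan
    c=np.linalg.inv(p["mtx"])@np.array([u,v,1.])*d
    return (np.linalg.inv(p["view"])@np.r_[c,1])[:3]
def ray(p,uv):
    T=np.linalg.inv(p["view"]); d=T[:3,:3]@(np.linalg.inv(p["mtx"])@np.array([uv[0],uv[1],1.])); return T[:3,3],d
def proj(p,X):
    c=p["view"]@np.r_[X,1]; q=p["mtx"]@c[:3]; return q[:2]/q[2]
def tri(p1,a,p2,b):
    A=[];y=[]
    for p,uv in((p1,a),(p2,b)):
        o,d=ray(p,uv); d=d/np.linalg.norm(d); M=np.eye(3)-np.outer(d,d); A.append(M);y.append(M@o)
    return np.linalg.lstsq(np.vstack(A),np.hstack(y),rcond=None)[0]
E
python3 - <<'E'
from h import *
np.set_printoptions(precision=4,suppress=True)
s=read_state(); print(s["t"],s["eef_pos"],s["tcp_rot"],s["opening"],s["wrist_force"])
P={}
for n in("scene","top"):
    p=imaging.capture(n);P[n]=p; save(p,n+"0.png"); print(n,np.linalg.inv(p["view"])[:3])
    for k in("wheel_axle","wheel_top","sash_lip","mark_tip"):
        for r in imaging.place_of(k,p)[:2]: print(k,r["at"],r["conf"],world(p,r["at"]))
print(read_state()["t"])
E
```

```text
pics
0.0 [0.2821 0.5571 0.2302] [[-0.8922  0.4517 -0.0009]
 [ 0.4517  0.8922 -0.0018]
 [-0.0001 -0.002  -1.    ]] 0.08525252948370461 [ 0.1814  0.1257 -0.5767]
scene [[ 0.7868 -0.5688  0.2394  0.3431]
 [-0.6171 -0.7221  0.3126 -0.1785]
 [-0.0049 -0.3937 -0.9192  0.926 ]]
wheel_axle [230.2, 140.8] 0.66 [0.5901 0.2288 0.0879]
wheel_top [226.9, 135.8] 0.77 [0.5904 0.241  0.0936]
sash_lip [339.0, 323.3] 0.98 [ 0.5134 -0.2151  0.0965]
mark_tip [298.5, 265.5] 0.38 [ 0.5331 -0.0805  0.0579]
top [[ 0.005  -0.9961  0.088   0.4683]
 [-0.9998 -0.003   0.022   0.0574]
 [-0.0216 -0.0881 -0.9959  1.2234]]
wheel_axle [193.7, 181.4] 0.7 [0.5877 0.2413 0.0954]
wheel_axle [194.6, 183.8] 0.21 [0.5814 0.2386 0.0972]
wheel_top [195.0, 181.3] 0.58 [0.588  0.2381 0.0947]
sash_lip [371.9, 207.0] 0.78 [ 0.5235 -0.2092  0.1041]
mark_tip [323.1, 207.2] 0.56 [ 0.5275 -0.1007  0.0004]
0.5
```

View pics/scene0.png

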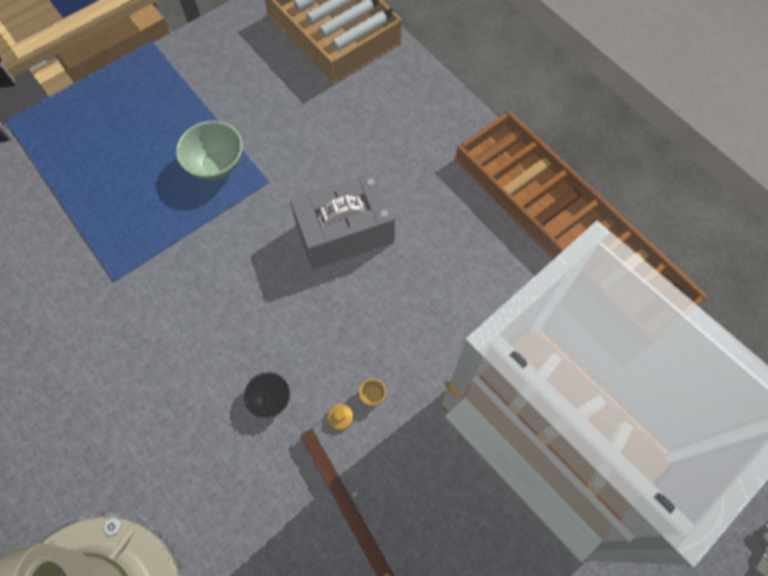

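View pics/top0.png

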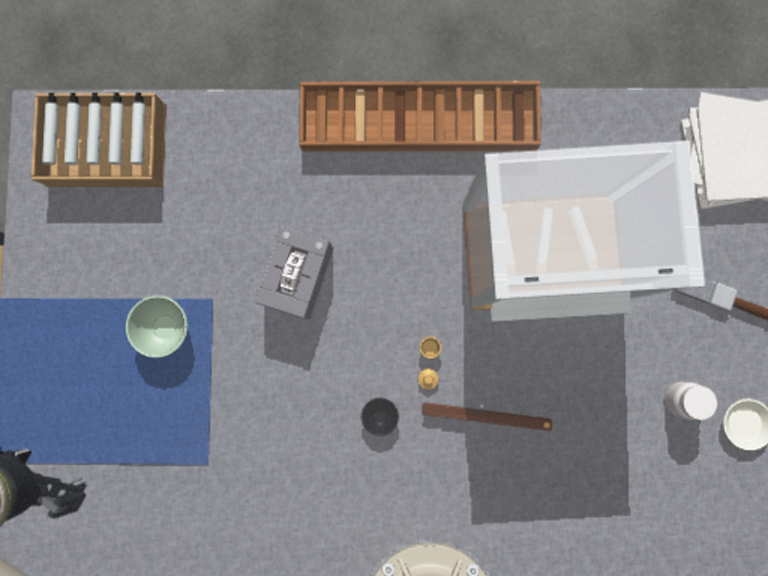

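Run:
```python
from h import *
np.set_printoptions(precision=4,suppress=True)
p=imaging.capture("scene");q=imaging.capture("top")
save(p,"s1.png",(270,210,420,390),4);save(q,"t1.png",(300,90,480,220),4)
save(p,"s2.png",(185,110,270,185),9);save(q,"t2.png",(165,145,225,215),8)
import pickle; pickle.dump((p,q),open("pq.pkl","wb"))
for r in (imaging.trace("sash",p)+imaging.trace("sash",q))[:4]:
    m=r["region"];print(r["conf"],r["at"],m.sum(),np.argwhere(m).min(0),np.argwhere(m).max(0))
```

```text
0.55 [356.8, 314.1] 5071 [250 297] [373 421]
0.77 [370.8, 204.5] 1385 [194 327] [214 420]
```

View pics/s1.png

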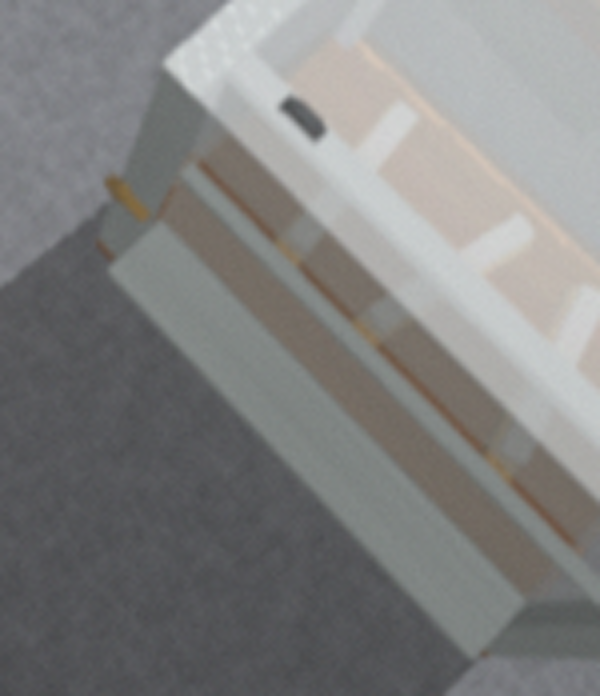

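View pics/t1.png

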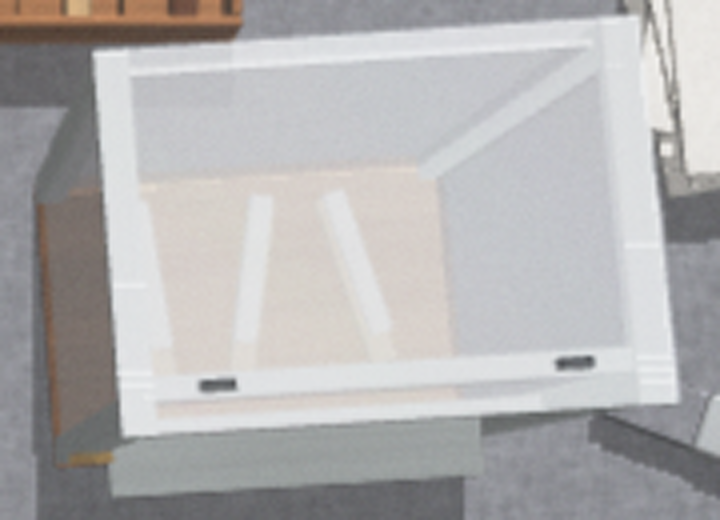

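View pics/s2.png

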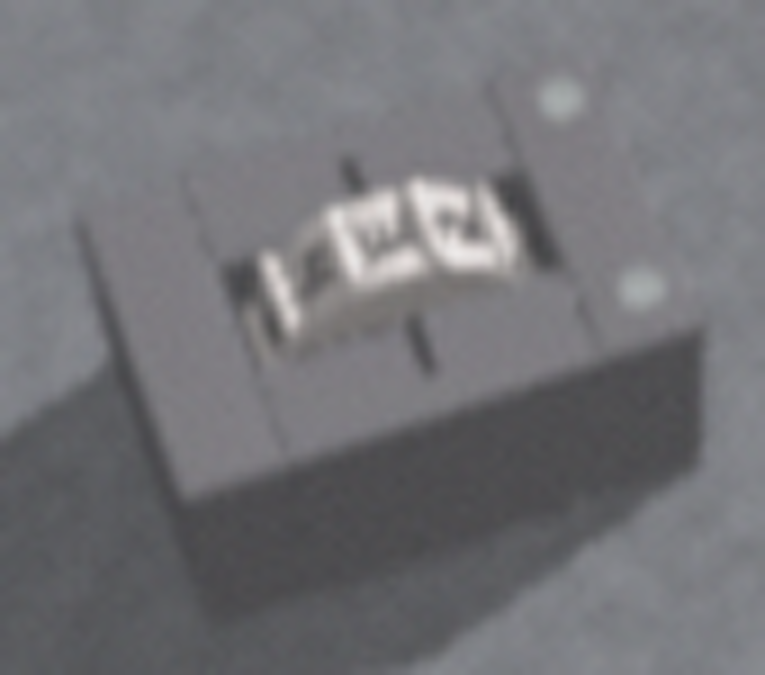

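View pics/t2.png

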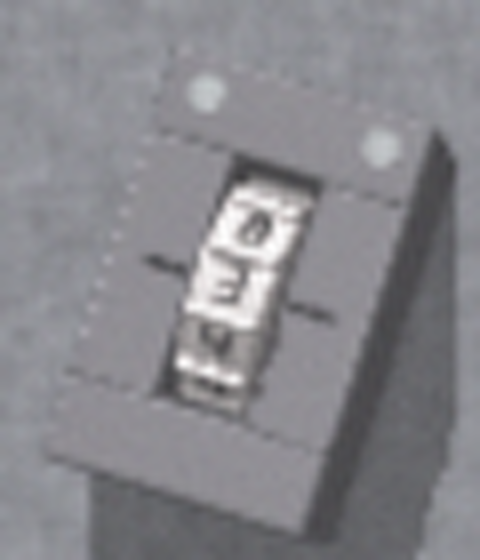

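Run:
```python
from h import *
import pickle
np.set_printoptions(precision=4,suppress=True)
p,q=pickle.load(open("pq.pkl","rb"))
for n,uv in [("lipL",(300,275)),("lipL2",(308,269)),("lipmid",(340,316)),("lipmid",(350,320)),("lipR",(385,369)),("lipR2",(395,362)),("arrow",(300.5,258)),("arrow",(303.5,261)),("arrowR",(307,264)),("post",(305,255)),("board",(296,272))]:
    print("S",n,world(p,uv))
for n,uv in [("lipL",(329.5,212)),("lipL2",(331,200)),("lipmid",(372,207)),("lipR",(418,206)),("arrow",(320,204.8)),("arrow",(325,204.5)),("arrow",(327,204.5))]:
    print("T",n,world(q,uv))
# lip plane points
for P,n in((p,"S"),(q,"T")):
    v,u=np.mgrid[0:384,0:512]; W=np.array([world(P,(a,b),P["z_map"][b,a]) for b in range(190,384) for a in range(280,450)])
    m=(abs(W[:,0]-.53)<.05)&(W[:,1]<-.07)&(W[:,1]>-.36)&(W[:,2]>.03)&(W[:,2]<.25)
    print(n,np.histogram(W[m][:,2],bins=np.arange(.03,.26,.01)))
    L=W[m&(abs(W[:,2]-.09)<.012)]
    if len(L):
        r=cv2.minAreaRect(L[:,:2].astype(np.float32)*1000); print(r,cv2.boxPoints(r),np.median(L[:,2]))
    # housing
    W=np.array([world(P,(a,b),P["z_map"][b,a]) for b in range(110,220) for a in range(160,280)])
    L=W[(abs(W[:,2]-.08)<.008)&(W[:,1]>.12)&(W[:,1]<.33)]
    r=cv2.minAreaRect(L[:,:2].astype(np.float32)*1000); print(r,cv2.boxPoints(r),np.median(L[:,2]))
    L=W[(W[:,2]>.09)&(W[:,1]>.12)&(W[:,1]<.33)&(W[:,0]>.5)]; print(L.mean(0),L.min(0),L.max(0))
s=imaging
```

```text
S lipL [ 0.5134 -0.1016  0.1031]
S lipL2 [ 0.5332 -0.1025  0.1038]
S lipmid [ 0.5224 -0.2063  0.1031]
S lipmid [ 0.5322 -0.2231  0.1031]
S lipR [ 0.5237 -0.3234  0.1023]
S lipR2 [ 0.546  -0.3261  0.103 ]
S arrow [ 0.5274 -0.0813  0.1401]
S arrow [ 0.5289 -0.0888  0.1369]
S arrowR [ 0.5437 -0.0914  0.0804]
S post [ 0.532  -0.0851  0.164 ]
S board [ 0.5301 -0.0826  0.0099]
T lipL [ 0.5105 -0.1033  0.1033]
T lipL2 [ 0.5314 -0.0862  0.2469]
T lipmid [ 0.5234 -0.2093  0.1048]
T lipR [ 0.5265 -0.3242  0.1033]
T arrow [ 0.5265 -0.075   0.1417]
T arrow [ 0.5275 -0.0876  0.1377]
T arrow [ 0.5276 -0.0927  0.1365]
S (array([  17,   14,   23,   24,   28,   34,  158, 2659,  197,  214,  258,
        257,  257,  259,  265,  286,  604,  881,  348,  351,  367,  163]), array([0.03, 0.04, 0.05, 0.06, 0.07, 0.08, 0.09, 0.1 , 0.11, 0.12, 0.13,
       0.14, 0.15, 0.16, 0.17, 0.18, 0.19, 0.2 , 0.21, 0.22, 0.23, 0.24,
       0.25]))
((534.7883911132812, -213.0713653564453), (276.1337890625, 72.2277603149414), 86.1636734008789) [[ 489.5179 -348.4126]
 [ 561.5838 -353.2451]
 [ 580.059   -77.7301]
 [ 507.993  
[... 404 characters left out ...]
7,   18,   13,    9,   17,   13,   11,   10,   14]), array([0.03, 0.04, 0.05, 0.06, 0.07, 0.08, 0.09, 0.1 , 0.11, 0.12, 0.13,
       0.14, 0.15, 0.16, 0.17, 0.18, 0.19, 0.2 , 0.21, 0.22, 0.23, 0.24,
       0.25]))
((531.7117919921875, -206.8728790283203), (271.2037658691406, 60.95223617553711), 87.62216186523438) [[ 495.6359 -341.0936]
 [ 556.5356 -343.6224]
 [ 567.7877  -72.6522]
 [ 506.8879  -70.1233]] 0.10091748781829812
((590.45361328125, 242.44778442382812), (90.43904113769531, 141.6252899169922), 72.61123657226562) [[509.3632 220.4575]
 [644.516  178.1322]
 [671.5441 264.4381]
 [536.3912 306.7633]] 0.07988413494839341
[0.5906 0.2421 0.0948] [0.5712 0.2259 0.0901] [0.61   0.2589 0.1017]
```

Run:
```python
from h import *
import pickle
np.set_printoptions(precision=4,suppress=True)
P=pickle.load(open("pq.pkl","rb"))
for p,(u0,u1,v0,v1) in zip(P,((292,312,250,270),(313,332,200,210))):
    h=cv2.cvtColor(p["frame"],cv2.COLOR_RGB2HSV)
    for v in range(v0,v1):
        for u in range(u0,u1):
            c=h[v,u]
            if 12<c[0]<32 and c[1]>90: print(u,v,c,p["frame"][v,u],world(p,(u,v),p["z_map"][v,u]))
    print()
save(P[0],"s3.png",(285,240,325,285),14);save(P[1],"t3.png",(310,190,345,220),16)
```

```text
297 255 [ 18 103 111] [111  93  66] [ 0.5263 -0.0726  0.1388]
298 255 [ 19 112 109] [109  91  61] [ 0.527  -0.0742  0.1419]
299 255 [ 18  94 111] [111  95  70] [ 0.5289 -0.0752  0.1404]
298 256 [ 19 112 109] [109  91  61] [ 0.5255 -0.0758  0.143 ]
299 256 [ 19 112 114] [114  95  64] [ 0.5268 -0.0771  0.1439]
300 256 [ 18 110 121] [121 101  69] [ 0.5285 -0.0782  0.143 ]
298 257 [ 18  97 108] [108  92  67] [ 0.5255 -0.0766  0.1375]
299 257 [ 18 112 116] [116  96  65] [ 0.5255 -0.0786  0.1442]
300 257 [ 19 123 124] [124 101  64] [ 0.5274 -0.0795  0.1425]
301 257 [ 20 114 125] [125 106  69] [ 0.5294 -0.0804  0.1402]
299 258 [ 19 108 111] [111  94  64] [ 0.5252 -0.0795  0.1401]
300 258 [ 19 121 122] [122 100  64] [ 0.5269 -0.0806  0.1392]
301 258 [ 19 120 127] [127 105  67] [ 0.5279 -0.082   0.1411]
302 258 [ 18 100 123] [123 104  75] [ 0.5304 -0.0827  0.1369]
300 259 [ 19 119 116] [116  96  62] [ 0.5257 -0.082   0.139 ]
301 259 [ 20 122 121] [121 101  63] [ 0.527  -0.0833  0.1399]
302 259 [ 19 117 126] [126 104  68] [ 0.5291 -0.0841  0.1369]
301 260 [ 19 107 119] [119 100  69] [ 0.526  -
[... 1300 characters left out ...]
6 -0.0875  0.1385]
326 204 [ 18 108 146] [146 122  84] [ 0.5288 -0.0903  0.1361]
327 204 [ 18 102 150] [150 126  90] [ 0.5288 -0.0926  0.1369]
318 205 [ 17  97 126] [126 105  78] [ 0.526  -0.0703  0.1405]
319 205 [ 18  96 122] [122 103  76] [ 0.5259 -0.0724  0.1428]
320 205 [ 16  94 125] [125 104  79] [ 0.5258 -0.0746  0.145 ]
321 205 [ 17  95 124] [124 104  78] [ 0.5258 -0.077   0.1453]
322 205 [ 17  97 124] [124 104  77] [ 0.5259 -0.0797  0.143 ]
323 205 [ 18  93 123] [123 105  78] [ 0.5262 -0.0827  0.1382]
324 205 [ 18  99 139] [139 117  85] [ 0.5262 -0.0852  0.1379]
325 205 [ 17  97 137] [137 115  85] [ 0.5262 -0.0875  0.1383]
326 205 [ 17  93 135] [135 113  86] [ 0.5263 -0.0902  0.1367]
```

View pics/s3.png

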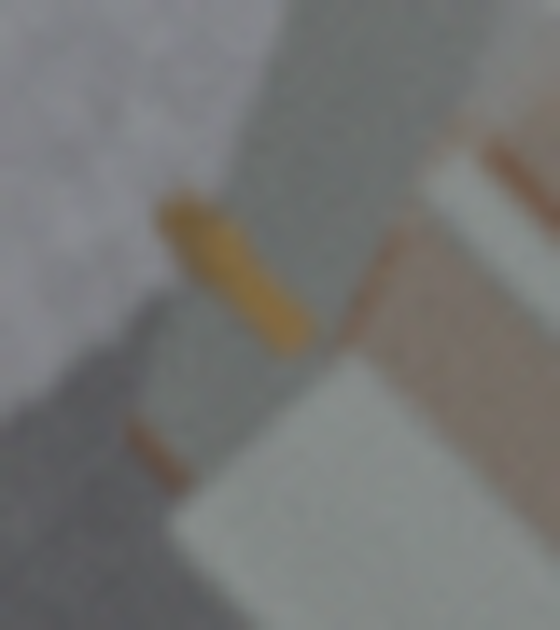

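View pics/t3.png

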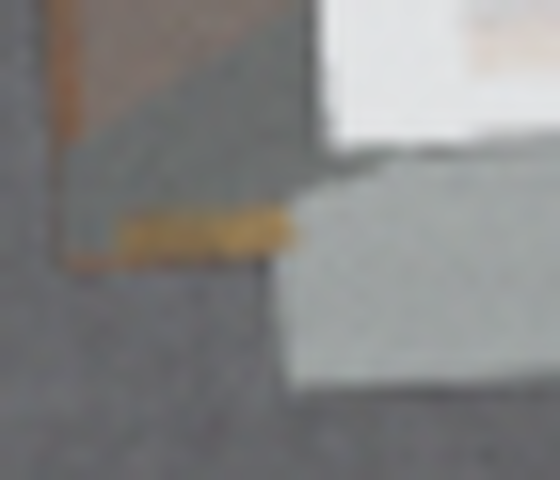

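```bash
cat >> h.py <<'E'
def avg(name,n):
    ps=[imaging.capture(name) for _ in range(n)]
    Z=np.array([a["z_map"] for a in ps]); q=dict(ps[-1]); q["z_map"]=np.median(Z,0); q["frame"]=np.mean([a["frame"] for a in ps],0).astype(np.uint8); q["sd"]=Z.std(0); return q
E
python3 - <<'E'
from h import *
import pickle
np.set_printoptions(precision=4,suppress=True)
P=[avg("scene",12),avg("top",12)]; pickle.dump(P,open("avg0.pkl","wb"))
for p,(u0,u1,v0,v1) in zip(P,((293,312,250,270),(315,332,202,208))):
    print(p["sd"][v0:v1,u0:u1].mean())
    h=cv2.cvtColor(p["frame"],cv2.COLOR_RGB2HSV)
    for v in range(v0,v1):
        for u in range(u0,u1):
            c=h[v,u]
            if 12<c[0]<32 and c[1]>70: print(u,v,c,world(p,(u,v),p["z_map"][v,u]))
    print()
print(read_state()["t"])
for uv in [(300,275),(310,280),(340,316),(350,320),(385,369),(360,340)]: print(world(P[0],uv))
for uv in [(331,210),(350,210),(372,207),(400,207),(415,206)]: print(world(P[1],uv))
E
```

```text
0.010966486
298 254 [ 17  72 114] [ 0.5291 -0.0723  0.1385]
297 255 [ 19 101 109] [ 0.5261 -0.0727  0.1395]
298 255 [ 19 109 110] [ 0.5273 -0.0741  0.1409]
299 255 [ 18  98 112] [ 0.5285 -0.0754  0.1418]
300 255 [ 19  75 112] [ 0.5297 -0.0767  0.1433]
297 256 [ 17  90 108] [ 0.5251 -0.074   0.1383]
298 256 [ 19 111 108] [ 0.5257 -0.0757  0.1423]
299 256 [ 19 113 113] [ 0.5267 -0.0772  0.1443]
300 256 [ 18 111 120] [ 0.5283 -0.0783  0.1438]
301 256 [ 18  86 121] [ 0.5302 -0.0792  0.142 ]
298 257 [ 19 100 107] [ 0.5256 -0.0766  0.1375]
299 257 [ 18 114 114] [ 0.5258 -0.0784  0.1428]
300 257 [ 19 122 125] [ 0.5275 -0.0794  0.1417]
301 257 [ 19 113 126] [ 0.529  -0.0806  0.1416]
302 257 [ 19  77 119] [ 0.531  -0.0815  0.1397]
298 258 [ 18  77 106] [ 0.5255 -0.0774  0.1323]
299 258 [ 19 111 110] [ 0.5255 -0.0794  0.1386]
300 258 [ 19 123 122] [ 0.5264 -0.0808  0.1411]
301 258 [ 19 125 126] [ 0.5282 -0.0818  0.1398]
302 258 [ 19 102 122] [ 0.5302 -0.0828  0.1378]
299 259 [ 18  87 106] [ 0.5256 -0.0801  0.1329]
300 259 [ 19 112 116] [ 0.5259 -0.0819  0.138 ]
301 259 [ 19 123 124] [ 0.5272 -
[... 1875 characters left out ...]
[ 0.5261 -0.0704  0.1395]
319 205 [ 18  99 124] [ 0.526  -0.0726  0.1416]
320 205 [ 17  97 123] [ 0.5258 -0.0747  0.1443]
321 205 [ 18  95 123] [ 0.5258 -0.077   0.1452]
322 205 [ 18  95 124] [ 0.526  -0.0798  0.1421]
323 205 [ 17  95 126] [ 0.5262 -0.0826  0.1388]
324 205 [ 18  98 138] [ 0.5262 -0.0851  0.1381]
325 205 [ 16  96 136] [ 0.5263 -0.0877  0.1374]
326 205 [ 17  94 133] [ 0.5263 -0.0901  0.1372]

1.9
[ 0.5136 -0.1016  0.1023]
[ 0.5224 -0.1209  0.1028]
[ 0.5225 -0.2063  0.1027]
[ 0.5322 -0.2232  0.1028]
[ 0.5236 -0.3233  0.1028]
[ 0.5224 -0.2602  0.1031]
[ 0.5156 -0.1071  0.1038]
[ 0.5157 -0.1545  0.1041]
[ 0.5235 -0.2097  0.1034]
[ 0.5238 -0.2793  0.1038]
[ 0.5264 -0.3164  0.1043]
```

Run:
```python
from h import *
import pickle
np.set_printoptions(precision=4,suppress=True)
P=pickle.load(open("avg0.pkl","rb"))
for p,z0 in zip(P,(.1028,.1039)):
    W=np.array([(*world(p,(a,b),p["z_map"][b,a]),a,b) for b in range(190,384) for a in range(280,450)])
    L=W[(abs(W[:,2]-z0)<.0012)&(W[:,0]>.49)&(W[:,0]<.56)&(W[:,1]<-.08)&(W[:,1]>-.36)]
    # front edge per y-bin
    ys=np.arange(-.32,-.1,.01);F=[];B=[]
    for y in ys:
        m=L[abs(L[:,1]-y)<.005]
        if len(m): F.append((y,m[:,0].min()));B.append((y,m[:,0].max()))
    F=np.array(F);B=np.array(B);c=np.polyfit(F[:,0],F[:,1],1);print(c,np.arctan(c[0]),np.std(F[:,1]-np.polyval(c,F[:,0])),np.polyfit(B[:,0],B[:,1],1),L[:,1].min(),L[:,1].max())
    print(np.polyval(c,-.21))
s=read_state();print(s["qpos"])
```

```text
[-0.0651  0.4998] -0.06500956746739797 0.00026322185762006265 [-0.0667  0.5351] -0.349731451569427 -0.08053801311555309
0.5135169714490353
[-0.0629  0.5004] -0.06285137135873049 0.0008166692732052085 [-0.066   0.5338] -0.3344169855052054 -0.09697349923104345
0.5136096976158193
[-1.1649  0.3834  0.0164  1.3701 -0.0063  1.3882 -0.0465]
```

```bash
cat >> h.py <<'E'
from scipy.spatial.transform import Rotation as Ro
def st():
    s=read_state(); np.set_printoptions(precision=4,suppress=True); print("t",s["t"],"pos",s["eef_pos"],"q",s["qpos"],"F",s["wrist_force"],"op",s["opening"]); print(s["tcp_rot"]); return s
def frac(dw,Rt=None,s=None):
    s=s or read_state(); R=np.array(s["tcp_rot"]); a=R.T@np.array(dw)/.15
    r=(Ro.from_matrix(R.T@Rt).as_rotvec()/np.pi) if Rt is not None else np.zeros(3)
    print("shift",np.round(a,3),"turn",np.round(r,3),"deg",np.round(np.linalg.norm(r)*180,1))
CX=np.array([np.cos(.065),np.sin(.065),0]);CY=np.array([-np.sin(.065),np.cos(.065),0])
def tilt(th,X=CX,Y=CY):
    z=X*np.cos(th)-np.array([0,0,np.sin(th)]); return np.column_stack([np.cross(Y,z),Y,z])
E
python3 -c "
from h import *
frac([.14,-.1,.05],tilt(np.pi/2))"
```

```text
shift [-1.134 -0.173 -0.333] turn [-0.   -0.   -0.17] deg 30.6
```

Call:
drive_tool --increments '[[[-0.25,-0.1,-0.1],[0,0,-0.035],0.3],[[-0.5,-0.2,-0.2],[0,0,-0.07],0],[[-0.75,-0.3,-0.3],[0,0,-0.105],0],[[-1,-0.4,-0.4],[0,0,-0.14],0],[[-1,-0.5,-0.4],[0,0,-0.17],0],[[-1,-0.5,-0.4],[0,0,-0.17],0]]'

```text
t: 2.4
eef_pos: [0.386, 0.4185, 0.2935]
tcp_rot: [[-0.998, -0.063, 0.003], [-0.063, 0.998, 0.001], [-0.003, 0.001, -1.0]]
wrist_force: [0.7, 0.8, -0.6]
opening: 0.0124
```

```bash
python3 -c "
from h import *
s=st()
frac(np.array([.48,.0,.32])-s['eef_pos'],tilt(np.pi/2))"
```

```text
t 2.4 pos [0.386  0.4185 0.2935] q [-0.8999  0.2387  0.0211  1.4226 -0.0031  1.4775  0.755 ] F [ 0.7174  0.7867 -0.5525] op 0.012387042958178681
[[-0.998  -0.0632  0.0033]
 [-0.0632  0.998   0.001 ]
 [-0.0033  0.0008 -1.    ]]
shift [-0.45  -2.824 -0.177] turn [ 0.     0.001 -0.001] deg 0.2
```

Call:
drive_tool --increments '[[[-0.1,-0.25,-0.05],[0,0,0],0],[[-0.2,-0.5,-0.1],[0,0,0],0],[[-0.3,-0.75,-0.15],[0,0,0],0],[[-0.4,-1,-0.2],[0,0,0],0]]'

```text
t: 2.73
eef_pos: [0.4521, 0.276, 0.3216]
tcp_rot: [[-0.998, -0.066, -0.0], [-0.066, 0.998, 0.0], [0.0, 0.0, -1.0]]
wrist_force: [0.6, -0.0, 0.6]
opening: -0.0002
```

Call:
drive_tool --increments '[[[0,-0.25,0],[0,0,0],0],[[0,-0.5,0],[0,0,0],0],[[0,-0.75,0],[0,0,0],0],[[0,-1,0],[0,0,0],0]]'

```text
t: 3.07
eef_pos: [0.4615, 0.1262, 0.3213]
tcp_rot: [[-0.998, -0.065, 0.0], [-0.065, 0.998, 0.0], [-0.0, 0.0, -1.0]]
wrist_force: [0.1, 0.3, 0.1]
opening: 0.0
```

Call:
drive_tool --increments '[[[0,-0.25,0],[0,0,0],0],[[0,-0.5,0],[0,0,0],0],[[0.1,-0.75,0],[0,0,0],0],[[0.2,-1,0],[0,0,0],0],[[0.2,-1,0],[0,0,0],0]]'

```text
t: 3.48
eef_pos: [0.44, -0.0323, 0.3221]
tcp_rot: [[-0.999, -0.053, 0.001], [-0.053, 0.999, -0.001], [-0.001, -0.001, -1.0]]
wrist_force: [0.6, -2.1, 1.4]
opening: -0.0001
```

```bash
python3 -c "
from h import *
s=st()
frac(np.array([.43,-.2,.3])-s['eef_pos'],tilt(np.pi/4))"
```

```text
t 3.4833 pos [ 0.44   -0.0323  0.3221] q [-0.405  -0.0677  0.384   1.687   0.0265  1.5163  1.6011] F [ 0.5852 -2.12    1.4251] op -0.00014977052848927532
[[-0.9986 -0.0535  0.0012]
 [-0.0535  0.9986 -0.001 ]
 [-0.0011 -0.0011 -1.    ]]
shift [ 0.126 -1.113  0.148] turn [-0.002 -0.25  -0.003] deg 44.9
```

Call:
drive_tool --increments '[[[0,-0.2,0],[0,-0.035,0],0],[[0,-0.4,0],[0,-0.07,0],0],[[0.05,-0.6,0],[0,-0.105,0],0],[[0.1,-0.8,0],[0,-0.14,0],0],[[0.15,-1,0],[0,-0.175,0],0],[[0.15,-1,0],[0,-0.21,0],0],[[0.15,-1,0],[0,-0.25,0],0],[[0.15,-1,0],[0,-0.25,0],0]]'

```text
t: 4.15
eef_pos: [0.4425, -0.138, 0.3232]
tcp_rot: [[-0.922, -0.087, 0.376], [-0.068, 0.996, 0.064], [-0.38, 0.034, -0.924]]
wrist_force: [0.4, -0.2, -0.4]
opening: 0.0
```

```bash
python3 -c "
from h import *
s=st()
frac(np.array([.43,-.2,.2])-s['eef_pos'],tilt(np.pi/4))"
```

```text
t 4.15 pos [ 0.4425 -0.138   0.3232] q [ 0.4879 -0.2497 -0.077   1.9025 -0.2502  1.1661  2.1229] F [ 0.423  -0.2405 -0.401 ] op 4.421400374300612e-05
[[-0.9224 -0.087   0.3764]
 [-0.0677  0.9956  0.0643]
 [-0.3803  0.0338 -0.9242]]
shift [ 0.417 -0.432  0.701] turn [ 0.013 -0.126 -0.   ] deg 22.8
```

Call:
drive_tool --increments '[[[0.1,-0.1,0.2],[0,0,0],0],[[0.2,-0.2,0.4],[0,0,0],0],[[0.3,-0.3,0.6],[0,-0.03,0],0],[[0.4,-0.4,0.7],[0.01,-0.06,0],0],[[0.4,-0.43,0.7],[0.01,-0.1,0],0],[[0.4,-0.43,0.7],[0.013,-0.126,0],0],[[0.4,-0.43,0.7],[0.013,-0.126,0],0]]'

```text
t: 4.73
eef_pos: [0.4375, -0.2043, 0.2132]
tcp_rot: [[-0.715, -0.062, 0.697], [-0.038, 0.998, 0.049], [-0.698, 0.008, -0.716]]
wrist_force: [7.2, -5.8, 1.8]
opening: -0.0001
```

```bash
python3 -c "
from h import *
s=st()
frac(np.array([.44,-.2,.11])-s['eef_pos'],tilt(np.pi/4))
save(imaging.capture('scene'),'s4.png')"
```

```text
t 4.7333 pos [ 0.4375 -0.2043  0.2132] q [ 0.834  -0.2531 -0.063   2.3268 -0.9321  0.7256  3.0146] F [ 7.2102 -5.8321  1.8135] op -5.038423305395836e-05
[[-0.7147 -0.0615  0.6967]
 [-0.0382  0.9981  0.049 ]
 [-0.6984  0.0084 -0.7157]]
shift [0.468 0.022 0.506] turn [ 0.001 -0.004 -0.003] deg 0.9
```

View pics/s4.png

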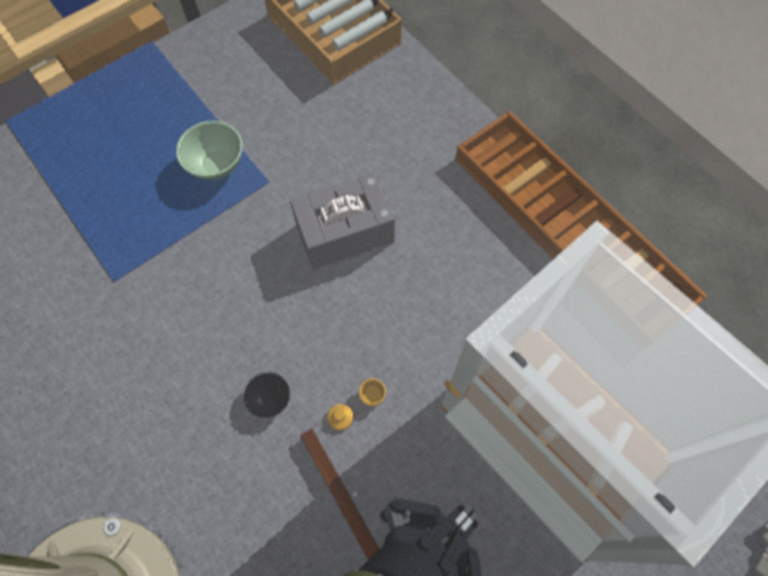

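```bash
cat > kin.py <<'E'
import numpy as np
from scipy.spatial.transform import Rotation as Ro
S=[([-1.1649,.3834,.0164,1.3701,-.0063,1.3882,-.0465],[.2821,.5571,.2302],[[-.8922,.4517,-.0009],[.4517,.8922,-.0018],[-.0001,-.002,-1]]),
([-0.8999,0.2387,0.0211,1.4226,-0.0031,1.4775,0.755],[.386,.4185,.2935],[[-.998,-.0632,.0033],[-.0632,.998,.001],[-.0033,.0008,-1]]),
([-0.405,-0.0677,0.384,1.687,0.0265,1.5163,1.6011],[.44,-.0323,.3221],[[-.9986,-.0535,.0012],[-.0535,.9986,-.001],[-.0011,-.0011,-1]]),
([0.4879,-0.2497,-0.077,1.9025,-0.2502,1.1661,2.1229],[.4425,-.138,.3232],[[-.9224,-.087,.3764],[-.0677,.9956,.0643],[-.3803,.0338,-.9242]]),
([0.834,-0.2531,-0.063,2.3268,-0.9321,0.7256,3.0146],[.4375,-.2043,.2132],[[-.7147,-.0615,.6967],[-.0382,.9981,.049],[-.6984,.0084,-.7157]])]
def fk(q,P,sg,R7=None):
    h,L1,L2,L3=P[:4]
    z=np.array([0,0,1.])
    R=Ro.from_euler('z',sg[0]*q[0])*Ro.from_euler('y',q[1]); p=np.array([0,0,h])+R.apply(z*L1)
    R=R*Ro.from_euler('z',sg[1]*q[2])*Ro.from_euler('y',q[3]); p=p+R.apply(z*L2)
    R=R*Ro.from_euler('z',sg[2]*q[4])*Ro.from_euler('y',q[5]); p=p+R.apply(z*L3)
    R=R*Ro.from_euler('z',sg[3]*q[6]+(P[4] if len(P)>4 else 0)); return p,R.as_matrix()
if __name__=="__main__":
    from scipy.optimize import least_squares
    import itertools
    best=None
    for sg in itertools.product((1,-1),repeat=4):
      for a0 in (0,1.57,3.14,-1.57):
        f=lambda P:np.concatenate([np.r_[fk(q,P,sg)[0]-x,.3*(fk(q,P,sg)[1]-np.array(R)).ravel()] for q,x,R in S])
        r=least_squares(f,[.34,.44,.46,.4,a0])
        if best is None or r.cost<best[0]: best=(r.cost,sg,r.x,r.fun)
    print(best[:3],np.abs(best[3]).max())
E
python3 kin.py
```

```text
(np.float64(0.0018828986342960265), (-1, -1, -1, -1), array([0.23646164, 0.42443513, 0.46948256, 0.30901278, 1.57077226])) 0.03150236712848889
```

```bash
cat > kin2.py <<'E'
from kin import *
sg=(-1,-1,-1,-1)
def fk2(q,P):
    q=-np.array(q)*np.array([1,-1,1,-1,1,-1,1])
    h,L1,L2,L3,a7,e1,e2,e3,w=P
    E=Ro.from_euler
    R=E('z',q[0]); p=np.array([0,0,h])+R.apply([e3,0,0]); R=R*E('y',q[1]); p=p+R.apply([e1,0,L1])
    R=R*E('z',q[2])*E('y',q[3]); p=p+R.apply([e2,0,L2])
    R=R*E('z',q[4])*E('y',q[5]); p=p+R.apply([w,0,L3])
    return p,(R*E('z',q[6]+a7)).as_matrix()
from scipy.optimize import least_squares
def fit(free):
    P0=np.array([.3,.42,.45,.35,1.5708,0,0,0,0.])
    def full(x): P=P0.copy();P[free]=x;return P
    f=lambda x:np.concatenate([np.r_[fk2(q,full(x))[0]-y,.1*(fk2(q,full(x))[1]-np.array(R)).ravel()] for q,y,R in S])
    r=least_squares(f,P0[free]); return full(r.x),np.abs(r.fun).max(),f
if __name__=="__main__":
    np.set_printoptions(precision=4,suppress=True)
    for fr in ([0,1,2,3],[0,1,2,3,5],[0,1,2,3,6],[0,1,2,3,5,6],[0,1,2,3,8],[0,1,2,3,7],[0,1,2,3,6,8],[0,1,2,3,5,6,7,8]):
        P,m,f=fit(fr);print(fr,P,m)
        print([np.round(1000*(fk2(q,P)[0]-x),1) for q,x,R in S])
E
python3 kin2.py
```

```text
[0, 1, 2, 3] [0.2365 0.4244 0.4695 0.309  1.5708 0.     0.     0.     0.    ] 0.03150236712075937
[array([-30.2,   9.9,   5.6]), array([-24.3,  20.5,   3.9]), array([ 2.6, 31.5,  3.8]), array([ 9.3, 18.5,  0.1]), array([ -1.7,   8.4, -13.4])]
[0, 1, 2, 3, 5] [0.2361 0.4243 0.4686 0.3087 1.5708 0.001  0.     0.     0.    ] 0.03186714829828035
[array([-30.2,   9.9,   5.3]), array([-24.3,  20.5,   3.7]), array([ 2.7, 31.9,  3.7]), array([ 9.3, 18.3,  0.3]), array([ -1.9,   8.2, -13. ])]
[0, 1, 2, 3, 6] [ 0.2123  0.4265  0.4664  0.3058  1.5708  0.     -0.0192  0.      0.    ] 0.030916527130715767
[array([-29.8,  11.1,   6. ]), array([-24.9,  19.9,   4.4]), array([ 0.5, 30.9,  4.2]), array([ 6.5, 19.4,  0.4]), array([  0.6,   4.3, -15. ])]
[0, 1, 2, 3, 5, 6] [ 0.2108  0.4264  0.4646  0.305   1.5708  0.002  -0.0198  0.      0.    ] 0.03165764100254107
[array([-29.8,  11.2,   5.4]), array([-24.9,  20. ,   3.9]), array([ 0.5, 31.7,  4.2]), array([ 6.3, 19.2,  0.7]), array([  0.4,   3.7, -14.1])]
[0, 1, 2, 3, 8] [ 0.2364  0.4291  0.445   0.3205  1.5708  0.      0.      0.     -0.0239] 0.03135
[... 229 characters left out ...]
-0.0184  0.    ] 0.030371197014285756
[array([-30.4,   8.9,   5.3]), array([-24.5,  19.6,   5.3]), array([ 3.5, 24.6,  5.7]), array([10.4, 20.2,  1.9]), array([ -0.9,  11.2, -18.2])]
[0, 1, 2, 3, 6, 8] [ 0.2117  0.4313  0.4419  0.3173  1.5708  0.     -0.0196  0.     -0.024 ] 0.030755380640452364
[array([-29.2,  12.6,   3.2]), array([-24.5,  20.4,  -0.3]), array([-0.3, 30.8, -1.4]), array([ 7.3, 19.4,  3.5]), array([-3.7, -2.9, -5.1])]
[0, 1, 2, 3, 5, 6, 7, 8] [ 0.2294  0.4366  0.4653  0.339   1.5708 -0.0052 -0.0191 -0.0461 -0.0491] 0.028818551877671128
[array([-28.8,  11.5,   1.3]), array([-24.6,  18.6,  -0.5]), array([ 0.7, 11.5, -2.2]), array([11.4, 24.4, 10.3]), array([-5.6, -2. , -8.8])]
```

```bash
cat > kin2.py <<'E'
from kin import *
def fk2(q,P):
    q=-np.array(q)*np.array([1,-1,1,-1,1,-1,1])
    h,L1,L2,L3,a7,e1,e2,w,y1,y2,y3=P
    E=Ro.from_euler
    R=E('z',q[0]); p=np.array([0,0,h]); R=R*E('y',q[1]); p=p+R.apply([e1,y1,L1])
    R=R*E('z',q[2])*E('y',q[3]); p=p+R.apply([e2,y2,L2])
    R=R*E('z',q[4])*E('y',q[5]); p=p+R.apply([w,y3,L3])
    return p,(R*E('z',q[6]+a7)).as_matrix()
from scipy.optimize import least_squares
P0=np.array([.3,.42,.45,.35,1.5708,0,0,0,0,0,0.])
def fit(free):
    def full(x): P=P0.copy();P[free]=x;return P
    f=lambda x:np.concatenate([np.r_[fk2(q,full(x))[0]-y,.1*(fk2(q,full(x))[1]-np.array(R)).ravel()] for q,y,R in S])
    r=least_squares(f,P0[free]); return full(r.x),np.abs(r.fun).max(),f
if __name__=="__main__":
    np.set_printoptions(precision=4,suppress=True)
    for fr in ([0,1,2,3,8],[0,1,2,3,9],[0,1,2,3,8,9],[0,1,2,3,8,9,10],[0,1,2,3,5,6,8,9]):
        P,m,f=fit(fr);print(fr,repr(P),m)
        print([np.round(1000*(fk2(q,P)[0]-x),1) for q,x,R in S])
E
python3 kin2.py
```

```text
[0, 1, 2, 3, 8] array([ 0.2533,  0.4564,  0.4599,  0.3623,  1.5708,  0.    ,  0.    ,
        0.    , -0.0321,  0.    ,  0.    ]) 0.0038364270261808664
[array([ 0.2, -0.4,  0.5]), array([-0.3, -0.9, -0.6]), array([ 3.8,  0.8, -0.3]), array([-1.4,  1. , -0.5]), array([0.3, 1.3, 0.8])]
[0, 1, 2, 3, 9] array([ 0.2497,  0.4535,  0.4629,  0.355 ,  1.5708,  0.    ,  0.    ,
        0.    ,  0.    , -0.0309,  0.    ]) 0.005060483537412286
[array([-0.4,  1.3,  1.2]), array([-0.3,  1.1,  0.2]), array([-5.1, -0.4, -0.4]), array([ 1.8, -0.8,  0.2]), array([-0.3, -1.9, -1.3])]
[0, 1, 2, 3, 8, 9] array([ 0.2519,  0.4554,  0.4611,  0.3596,  1.5708,  0.    ,  0.    ,
        0.    , -0.0185, -0.0133,  0.    ]) 0.0007870113747534824
[array([0.1, 0.3, 0.8]), array([-0.1, -0.2, -0.3]), array([ 0. ,  0.1, -0.4]), array([-0.1,  0.1, -0.2]), array([ 0. , -0.2,  0. ])]
[0, 1, 2, 3, 8, 9, 10] array([ 0.252 ,  0.4554,  0.4611,  0.3596,  1.5708,  0.    ,  0.    ,
        0.    , -0.0185, -0.0132, -0.0001]) 0.0008114852289963503
[array([0.2, 0.2, 0.8]), array([-0.1, -0.2, -0.2]), array([ 0. ,  0.1, -0.3]), array([-0.1,  0.1, -0.2]), array([ 0.1, -0.1, -0. ])]
[0, 1, 2, 3, 5, 6, 8, 9] array([ 0.2527,  0.4553,  0.4611,  0.3596,  1.5708,  0.0002,  0.0007,
        0.    , -0.0182, -0.0136,  0.    ]) 0.0007041749313516366
[array([0.1, 0.2, 0.7]), array([-0.1, -0.1, -0.3]), array([ 0. ,  0.2, -0.4]), array([ 0.1,  0. , -0.2]), array([-0.1, -0.1,  0.2])]
```

```bash
cat > ik.py <<'E'
from kin2 import *
PP=np.array([ 0.2519,  0.4554,  0.4611,  0.3596,  1.5708,0,0,0,-0.0185,-0.0133,0])
LO=np.array([-2.95,-.25,-1.52,.18,-1.44,.02,-3.01]);HI=np.array([2.95,2.06,1.56,2.33,4.58,2.06,3.01])
def ik(p,R,q0,m=.06):
    p=np.array(p)
    def f(q):
        a,B=fk2(q,PP); return np.r_[(a-p)*5,Ro.from_matrix(R.T@B).as_rotvec(),.002*(q-q0)]
    r=least_squares(f,np.clip(q0,LO+m+.01,HI-m-.01),bounds=(LO+m,HI-m)); a,B=fk2(r.x,PP)
    return r.x,np.linalg.norm(a-p),np.linalg.norm(Ro.from_matrix(R.T@B).as_rotvec())
E
cat > plan1.py <<'E'
from ik import *
from h import CX,CY,tilt
np.set_printoptions(precision=2,suppress=True)
qc=np.array(S[-1][0])
starts=[qc,qc+np.array([0,0,0,0,0,0,-3.14]),np.array([.5,.2,0,2.1,3.1,.5,0]),np.array([.5,.2,0,2.1,1.5,.5,0]),np.array([.5,.2,0.8,2.1,0,.3,0]),np.array([.5,.2,-.8,2.1,0,.3,0])]
for yl in (-.21,-.28):
  for th in (40,45,50,55):
    for az in (0,-25,20):
      A=Ro.from_euler('z',az,degrees=True).as_matrix()
      for sgn in (1,-1):
        R=A@tilt(np.radians(th)); 
        if sgn<0: R=R@np.diag([-1,-1,1])
        out=[]
        for q0 in starts:
            ok=True;qs=[]
            q=q0
            for z in (.05,.115):
                q,e,a=ik([.5+.065*-yl+.003+.007,yl,z],R,q)
                ok&=e<.001 and a<.01; qs.append(q)
            if ok: out.append(qs)
        if out:
            print(yl,th,az,sgn,len(out)); [print("   ",o[0],o[1]) for o in out[:3]]
E
python3 plan1.py
```

```text
-0.21 40 20 1 5
    [ 1.82  0.85 -1.24  2.15 -0.11  0.31  2.95] [ 1.91  0.74 -1.37  2.12 -0.16  0.43  2.89]
    [ 0.92  0.4  -0.15  2.18 -1.38  0.76 -2.34] [ 0.91  0.26 -0.13  2.16 -1.25  0.82 -2.55]
    [ 1.92  1.16 -1.46  2.15  0.82  0.45  2.15] [ 1.95  0.87 -1.46  2.12  0.19  0.44  2.58]
-0.21 40 20 -1 5
    [ 0.92  0.4  -0.15  2.18 -1.38  0.76  0.8 ] [ 0.91  0.26 -0.13  2.16 -1.25  0.82  0.59]
    [ 0.95  0.4  -0.18  2.18 -1.37  0.75  0.8 ] [ 0.93  0.26 -0.16  2.16 -1.24  0.81  0.58]
    [ 1.87  0.97 -1.34  2.15  0.34  0.34 -0.58] [ 1.95  0.87 -1.46  2.12  0.19  0.44 -0.56]
-0.21 45 20 1 5
    [ 1.73  0.71 -1.17  2.13 -0.21  0.36  2.95] [ 1.83  0.6  -1.29  2.1  -0.26  0.49  2.9 ]
    [ 0.69  0.35  0.06  2.17 -1.31  0.76 -2.48] [ 0.67  0.22  0.08  2.14 -1.16  0.81 -2.69]
    [ 1.87  1.07 -1.46  2.13  0.8   0.49  2.09] [ 1.9   0.79 -1.46  2.09  0.23  0.49  2.48]
-0.21 45 20 -1 5
    [ 0.7   0.35  0.06  2.17 -1.31  0.76  0.67] [ 0.67  0.22  0.08  2.14 -1.16  0.81  0.45]
    [ 0.91  0.36 -0.18  2.16 -1.24  0.69  0.62] [ 0.89  0.23 -0.16  2.13 -1.1   0.77  0.41]
    [ 1.81  0.85 -1.3 
[... 7954 characters left out ...]
2.17 -0.11  0.27 -1.38]
    [ 0.24  0.21  0.25  2.24 -0.89  0.14 -0.63] [ 0.07  0.08  0.41  2.2  -0.34  0.28 -1.17]
-0.28 55 20 1 6
    [ 1.45  0.54 -0.84  1.94 -0.29  0.57  2.95] [ 1.5   0.43 -0.89  1.9  -0.33  0.7   2.92]
    [ 0.51  0.4   0.29  1.99 -1.03  0.81 -2.78] [ 0.47  0.29  0.32  1.95 -0.9   0.89 -2.94]
    [ 1.78  1.05 -1.46  1.93  0.8   0.74  2.09] [ 1.81  0.85 -1.46  1.89  0.51  0.76  2.26]
-0.28 55 20 -1 5
    [ 0.51  0.4   0.29  1.99 -1.03  0.81  0.36] [ 0.47  0.29  0.32  1.95 -0.9   0.89  0.2 ]
    [ 0.84  0.39 -0.1   1.97 -0.86  0.71  0.24] [ 0.82  0.29 -0.07  1.93 -0.77  0.82  0.11]
    [ 1.57  0.63 -1.02  1.94 -0.05  0.55 -0.39] [ 1.64  0.53 -1.1   1.9  -0.11  0.68 -0.4 ]
```

```bash
cat > plan2.py <<'E'
from ik import *
from h import CX,CY,tilt,frac,read_state
np.set_printoptions(precision=2,suppress=True)
s=read_state();p0=np.array(s["eef_pos"]);R0=np.array(s["tcp_rot"]);q=np.array(s["qpos"])
A=Ro.from_euler('z',15,degrees=True).as_matrix()
Rt=A@tilt(np.radians(50)); T=Rt@np.diag([-1,-1,1])
for p,R in [([.43,-.24,.17],R0@Ro.from_rotvec([0,0,1.57]).as_matrix()),([.43,-.25,.17],T),([.45,-.25,.10],T),([.46,-.25,.06],T),([.519,-.24,.05],T),([.519,-.24,.115],T)]:
    q,e,a=ik(p,R,q); print(p,q,round(e,4),round(a,3))
frac(np.array([.43,-.24,.17])-p0,R0@Ro.from_rotvec([0,0,1.57]).as_matrix())
E
python3 plan2.py
```

```text
[0.43, -0.24, 0.17] [ 2.23 -0.19 -1.23  2.27 -1.18  0.92  1.79] 0.0036 0.032
[0.43, -0.25, 0.17] [ 1.96  0.09 -1.07  2.12 -0.78  0.88  0.15] 0.0 0.0
[0.45, -0.25, 0.1] [ 1.79  0.3  -1.    2.17 -0.69  0.63  0.13] 0.0 0.0
[0.46, -0.25, 0.06] [ 1.71  0.42 -0.95  2.18 -0.65  0.51  0.14] 0.0 0.0
[0.519, -0.24, 0.05] [ 1.5   0.48 -0.88  2.11 -0.61  0.42  0.03] 0.0 0.0
[0.519, -0.24, 0.115] [ 1.55  0.33 -0.91  2.07 -0.64  0.58 -0.04] 0.0 0.0
shift [ 0.26 -0.22  0.17] turn [-0.   0.   0.5] deg 90.0
```

```bash
cat >> h.py <<'E'
AZ=Ro.from_euler('z',15,degrees=True).as_matrix()
def toolR(th,half=np.pi,az=15):
    return Ro.from_euler('z',az,degrees=True).as_matrix()@tilt(np.radians(th))@Ro.from_rotvec([0,0,half]).as_matrix()
E
python3 - <<'E'
from h import *; from ik import *
s=st()
for h in(.2,1.57):
  frac(np.array([.44,-.24,.17])-s["eef_pos"],toolR(52,h))
  print(ik([.44,-.24,.17],toolR(52,h),np.array(s["qpos"])))
E
```

```text
t 4.7833 pos [ 0.4382 -0.2077  0.2159] q [ 0.8415 -0.2539 -0.0644  2.3247 -0.9397  0.7249  3.0057] F [-0.2301 -1.8201  0.8095] op 0.00013236204587517393
[[-0.7109 -0.0449  0.7018]
 [-0.0205  0.9989  0.0432]
 [-0.703   0.0163 -0.711 ]]
shift [ 0.211 -0.22   0.217] turn [-0.051  0.043 -0.007] deg 12.1
(array([-0.4169, -0.136 ,  1.2352,  2.189 , -0.6662,  0.8261,  2.95  ]), np.float64(8.850690002542238e-06), np.float64(7.384496144215921e-05))
shift [ 0.211 -0.22   0.217] turn [-0.014  0.071  0.427] deg 77.9
(array([ 0.8682,  0.0026, -0.017 ,  2.1514, -0.8225,  0.8884,  1.6843]), np.float64(6.705640905788309e-07), np.float64(1.1835590659670589e-05))
```

Call:
drive_tool --increments '[[[0.05,-0.1,0.05],[-0.001,0.01,0.035],0],[[0.1,-0.22,0.1],[-0.003,0.02,0.07],0],[[0.15,-0.22,0.15],[-0.004,0.03,0.105],0],[[0.2,-0.22,0.2],[-0.006,0.04,0.14],0],[[0.2,-0.22,0.2],[-0.006,0.05,0.18],0],[[0.2,-0.22,0.2],[-0.008,0.06,0.22],0],[[0.2,-0.22,0.2],[-0.01,0.07,0.26],0],[[0.2,-0.22,0.2],[-0.01,0.07,0.3],0],[[0.2,-0.22,0.2],[-0.012,0.07,0.34],0],[[0.2,-0.22,0.2],[-0.013,0.07,0.38],0],[[0.2,-0.22,0.2],[-0.014,0.07,0.42],0],[[0.2,-0.22,0.2],[-0.014,0.07,0.43],0]]'

```text
t: 5.78
eef_pos: [0.4383, -0.2369, 0.1695]
tcp_rot: [[-0.331, 0.75, 0.572], [0.944, 0.263, 0.201], [0.0, 0.607, -0.795]]
wrist_force: [0.1, -0.3, -0.2]
opening: -0.0002
```

Run:
```python
from h import *; from ik import *
s=st()
frac(np.array([.45,-.245,.12])-s["eef_pos"],toolR(50))
```

```text
t 5.7833 pos [ 0.4383 -0.2369  0.1695] q [ 0.9312  0.002  -0.0875  2.1468 -0.8046  0.8926  1.6714] F [ 0.0828 -0.317  -0.1696] op -0.00023640444348867762
[[-0.3307  0.7503  0.5725]
 [ 0.9437  0.2627  0.2009]
 [ 0.0003  0.6067 -0.7949]]
shift [-0.077 -0.156  0.296] turn [-0.013  0.01   0.502] deg 90.5
```

Call:
drive_tool --increments '[[[-0.02,-0.04,0.07],[-0.002,0.002,0.039],0],[[-0.04,-0.08,0.14],[-0.003,0.002,0.078],0],[[-0.06,-0.12,0.2],[-0.003,0.003,0.117],0],[[-0.08,-0.16,0.3],[-0.004,0.004,0.156],0],[[-0.08,-0.16,0.3],[-0.005,0.005,0.195],0],[[-0.08,-0.16,0.3],[-0.006,0.005,0.234],0],[[-0.08,-0.16,0.3],[-0.007,0.006,0.273],0],[[-0.08,-0.16,0.3],[-0.008,0.007,0.312],0],[[-0.08,-0.16,0.3],[-0.01,0.008,0.351],0],[[-0.08,-0.16,0.3],[-0.011,0.009,0.39],0],[[-0.08,-0.16,0.3],[-0.012,0.01,0.429],0],[[-0.08,-0.16,0.3],[-0.013,0.01,0.468],0],[[-0.08,-0.16,0.3],[-0.013,0.01,0.502],0],[[-0.08,-0.16,0.3],[-0.013,0.01,0.502],0]]'

```text
t: 6.95
eef_pos: [0.4505, -0.2452, 0.1195]
tcp_rot: [[0.724, 0.325, 0.608], [0.25, -0.946, 0.207], [0.642, 0.002, -0.766]]
wrist_force: [0.1, 1.3, 0.0]
opening: 0.0002
```

Run:
```python
from h import *; from ik import *
s=st()
frac(np.array([.46,-.245,.05])-s["eef_pos"],toolR(50))
R=toolR(50)
frac(np.array([.52,-.24,.05])-np.array([.46,-.245,.05]),R,{"tcp_rot":R,"eef_pos":0})
print(R)
save(imaging.capture("scene"),"s5.png")
```

```text
t 6.95 pos [ 0.4505 -0.2452  0.1195] q [ 0.8848  0.1144 -0.0233  2.1913 -0.9674  0.8065  0.3101] F [0.1407 1.2585 0.0009] op 0.00015689941106374514
[[ 0.7244  0.3246  0.6081]
 [ 0.25   -0.9458  0.2072]
 [ 0.6424  0.0019 -0.7663]]
shift [-0.252  0.019  0.394] turn [-0.     0.     0.001] deg 0.2
shift [0.298 0.097 0.25 ] turn [0. 0. 0.] deg 0.0
[[ 0.7255  0.321   0.6088]
 [ 0.2459 -0.9471  0.2063]
 [ 0.6428  0.     -0.766 ]]
```

View pics/s5.png

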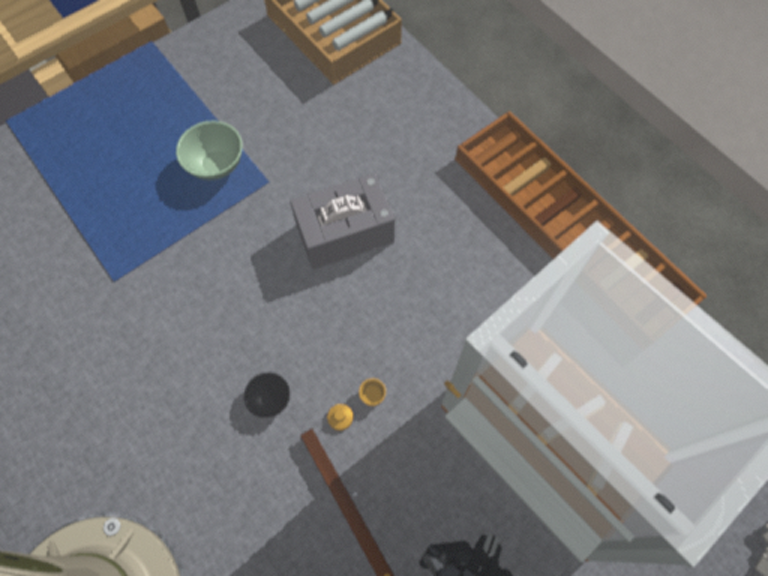

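Call:
drive_tool --increments '[[[-0.08,0,0.13],[0,0,0],0],[[-0.16,0.01,0.26],[0,0,0],0],[[-0.25,0.02,0.39],[0,0,0],0],[[-0.25,0.02,0.39],[0,0,0],0],[[-0.1,0.07,0.52],[0,0,0],0],[[0.06,0.13,0.66],[0,0,0],0],[[0.06,0.13,0.66],[0,0,0],0]]'

```text
t: 7.58
eef_pos: [0.5274, -0.2405, 0.0513]
tcp_rot: [[0.72, 0.331, 0.61], [0.257, -0.944, 0.208], [0.645, 0.007, -0.764]]
wrist_force: [-1.0, 0.9, 0.4]
opening: 0.0004
```

Run:
```python
from h import *; from ik import *
s=st()
frac([0,0,.03],toolR(50))
p=imaging.capture("scene")
save(p,"s6.png",(270,240,420,384),4); save(imaging.capture("top"),"t6.png",(300,150,450,230),5)
```

```text
t 7.5833 pos [ 0.5274 -0.2405  0.0513] q [ 0.8104  0.3325 -0.0955  2.1215 -1.1358  0.6308  0.4291] F [-1.02    0.8911  0.3571] op 0.00043012747053972885
[[ 0.7197  0.331   0.6103]
 [ 0.2575 -0.9436  0.2081]
 [ 0.6448  0.0074 -0.7643]]
shift [ 0.129  0.001 -0.153] turn [-0.    -0.001  0.004] deg 0.8
```

View pics/s6.png

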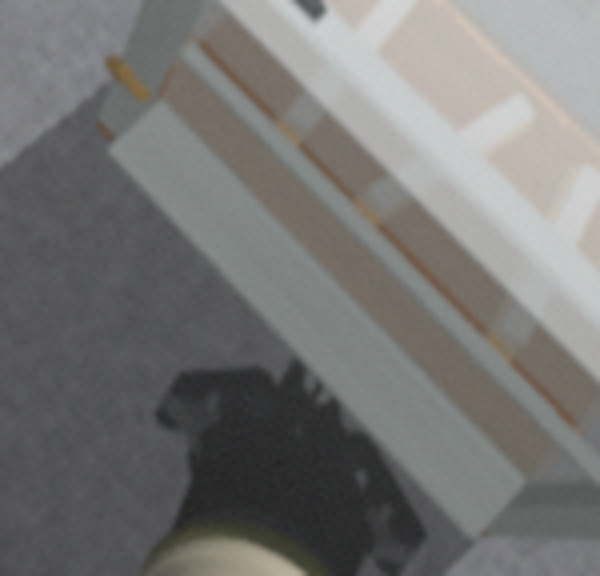

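Call:
drive_tool --increments '[[[0.02,0,-0.025],[0,0,0],0],[[0.04,0,-0.05],[0,0,0],0],[[0.06,0,-0.075],[0,0,0],0],[[0.085,0,-0.1],[0,0,0],0],[[0.085,0,-0.1],[0,0,0],0]]'

```text
t: 8.1
eef_pos: [0.5228, -0.2426, 0.0706]
tcp_rot: [[0.723, 0.324, 0.61], [0.252, -0.946, 0.204], [0.643, 0.006, -0.765]]
wrist_force: [-3.4, -0.2, -0.6]
opening: -0.0002
```

Call:
drive_tool --increments '[[[0.015,0,-0.018],[0,0,0],0],[[0.03,0,-0.036],[0,0,0],0],[[0.043,0,-0.05],[0,0,0],0],[[0.043,0,-0.05],[0,0,0],0]]'

```text
t: 8.43
eef_pos: [0.5227, -0.2422, 0.0793]
tcp_rot: [[0.724, 0.324, 0.609], [0.251, -0.946, 0.205], [0.643, 0.004, -0.766]]
wrist_force: [-5.7, -1.6, -4.4]
opening: -0.0004
```

```bash
cat >> h.py <<'E'
def lipz(p):
    # median height of lip-top plane: region in front of the posts
    W=np.array([(*world(p,(a,b),p["z_map"][b,a]),) for b in range(190,384) for a in range(280,450)])
    f=W[:,0]+.065*W[:,1]
    L=W[(f>.503)&(f<.523)&(W[:,1]<-.105)&(W[:,1]>-.31)&(W[:,2]>.08)&(W[:,2]<.2)]
    n,e=np.histogram(L[:,2],bins=np.arange(.08,.2,.002)); c=e[n.argmax()]+.001
    return np.median(L[abs(L[:,2]-c)<.003][:,2]),n.max()
E
python3 - <<'E'
from h import *
s=st()
for n in("scene","top"):
    p=avg(n,3); print(n,lipz(p))
E
```

```text
t 8.4333 pos [ 0.5227 -0.2422  0.0793] q [ 0.7971  0.272  -0.0713  2.1146 -1.0652  0.671   0.3318] F [-5.7387 -1.6485 -4.4271] op -0.000408045717107463
[[ 0.7238  0.3241  0.6092]
 [ 0.2508 -0.946   0.2053]
 [ 0.6428  0.0042 -0.766 ]]
scene (np.float64(0.11339869698253591), np.int64(824))
top (np.float64(0.11445933605129843), np.int64(304))
```

Call:
drive_tool --increments '[[[0.02,0,-0.024],[0,0,0],0],[[0.04,0,-0.048],[0,0,0],0],[[0.06,0,-0.072],[0,0,0],0],[[0.08,0,-0.096],[0,0,0],0],[[0.1,0,-0.12],[0,0,0],0],[[0.12,0,-0.143],[0,0,0],0],[[0.12,0,-0.143],[0,0,0],0],[[0.12,0,-0.143],[0,0,0],0]]'

```text
t: 9.4
eef_pos: [0.5228, -0.2422, 0.1075]
tcp_rot: [[0.723, 0.324, 0.61], [0.251, -0.946, 0.205], [0.643, 0.004, -0.766]]
wrist_force: [-7.6, -2.1, -2.0]
opening: -0.0001
```

Run:
```python
from h import *
s=st()
for n in("scene","top"):
    p=avg(n,8); print(n,lipz(p))
    save(p,n[0]+"7.png",(285,235,345,290) if n=="scene" else (310,190,350,220),13)
    (u0,u1,v0,v1)=((293,312,250,270),(315,332,202,208))[n=="top"]
    h=cv2.cvtColor(p["frame"],cv2.COLOR_RGB2HSV)
    for v in range(v0,v1):
        for u in range(u0,u1):
            c=h[v,u]
            if 12<c[0]<32 and c[1]>95: print(u,v,c[1:],world(p,(u,v),p["z_map"][v,u]))
```

```text
t 9.4 pos [ 0.5228 -0.2422  0.1075] q [ 0.7839  0.2208 -0.056   2.0972 -1.0026  0.7105  0.2449] F [-7.5934 -2.0525 -1.9823] op -9.434174615175259e-05
[[ 0.7234  0.3241  0.6096]
 [ 0.2509 -0.946   0.2052]
 [ 0.6432  0.0045 -0.7657]]
scene (np.float64(0.14179324108984603), np.int64(828))
297 255 [102 110] [ 0.5264 -0.0725  0.138 ]
298 255 [109 110] [ 0.5271 -0.0742  0.1415]
299 255 [ 98 112] [ 0.5284 -0.0754  0.1422]
298 256 [111 108] [ 0.5258 -0.0756  0.1416]
299 256 [113 113] [ 0.527  -0.077   0.1432]
300 256 [111 120] [ 0.5285 -0.0782  0.1431]
298 257 [ 98 107] [ 0.5254 -0.0766  0.1379]
299 257 [116 114] [ 0.5256 -0.0785  0.1437]
300 257 [123 124] [ 0.5274 -0.0795  0.1423]
301 257 [113 126] [ 0.5288 -0.0807  0.1426]
299 258 [111 110] [ 0.5256 -0.0793  0.1381]
300 258 [120 123] [ 0.5266 -0.0807  0.1402]
301 258 [123 126] [ 0.5284 -0.0818  0.1393]
302 258 [102 122] [ 0.5301 -0.0828  0.1383]
300 259 [116 117] [ 0.5257 -0.082   0.1388]
301 259 [122 123] [ 0.527  -0.0833  0.1397]
302 259 [119 124] [ 0.5289 -0.0842  0.1378]
301 260 [113 117] [ 0.5262 -0.0845  0.1378]
302 260 [124 125] [ 0
[... 607 characters left out ...]
 204 [ 97 129] [ 0.5286 -0.0705  0.1384]
319 204 [102 130] [ 0.5284 -0.0726  0.1412]
320 204 [ 99 129] [ 0.5283 -0.0747  0.1443]
321 204 [102 130] [ 0.5283 -0.0771  0.144 ]
322 204 [103 131] [ 0.5284 -0.0798  0.1421]
323 204 [103 136] [ 0.5287 -0.0829  0.1371]
324 204 [107 148] [ 0.5286 -0.0851  0.1385]
325 204 [107 150] [ 0.5287 -0.0876  0.138 ]
326 204 [107 150] [ 0.5287 -0.09    0.1381]
327 204 [106 149] [ 0.5287 -0.0924  0.1382]
318 205 [ 97 126] [ 0.5261 -0.0705  0.1386]
319 205 [ 98 125] [ 0.526  -0.0726  0.1418]
320 205 [ 98 125] [ 0.5259 -0.0747  0.1442]
324 205 [ 98 140] [ 0.5263 -0.0853  0.1372]
325 205 [ 96 138] [ 0.5263 -0.0877  0.1372]
327 205 [ 96 135] [ 0.5262 -0.0923  0.1388]
```

View pics/s7.png

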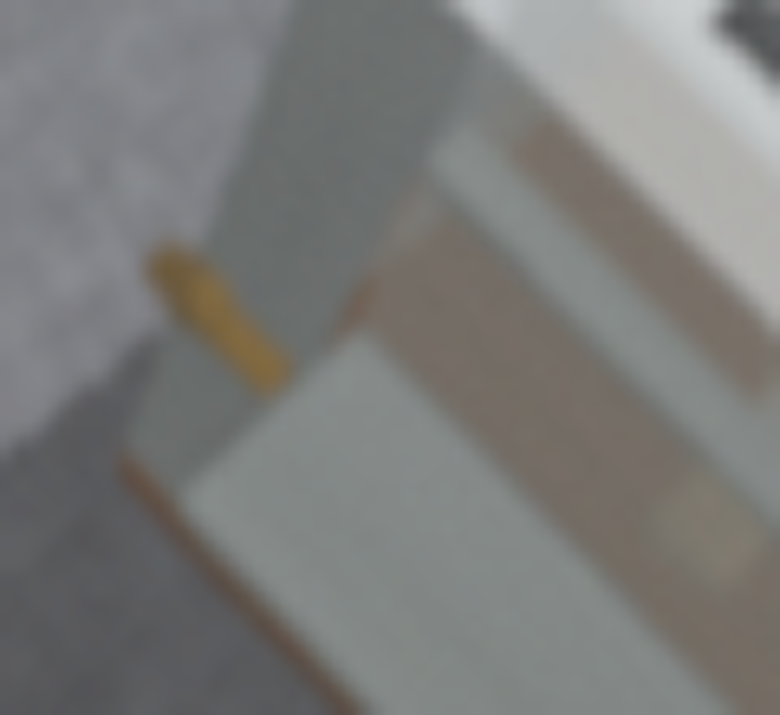

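View pics/t7.png

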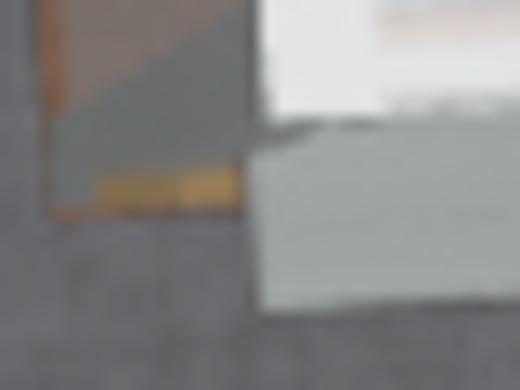

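Call:
drive_tool --increments '[[[0.009,0,-0.01],[0,0,0],0],[[0.017,0,-0.02],[0,0,0],0],[[0.017,0,-0.02],[0,0,0],0],[[0.017,0,-0.02],[0,0,0],0]]'

```text
t: 10.53
eef_pos: [0.5226, -0.2421, 0.111]
tcp_rot: [[0.724, 0.324, 0.609], [0.251, -0.946, 0.205], [0.643, 0.004, -0.766]]
wrist_force: [-5.8, -2.1, -5.3]
opening: -0.0001
```

Run:
```python
from h import *
s=st()
for n in("scene","top"):
    p=avg(n,4); print(n,lipz(p))
frac([0,0,-.04])
R=s["tcp_rot"]; frac([-.1,0,0])
```

```text
t 10.5333 pos [ 0.5226 -0.2421  0.111 ] q [ 0.7823  0.2145 -0.0542  2.0947 -0.9942  0.7158  0.2331] F [-5.7736 -2.11   -5.3165] op -0.00012058630819280626
[[ 0.7239  0.3239  0.6091]
 [ 0.2506 -0.9461  0.2054]
 [ 0.6428  0.004  -0.766 ]]
scene (np.float64(0.14502767019207863), np.int64(1116))
top (np.float64(0.14591579300535762), np.int64(345))
shift [-0.171 -0.001  0.204] turn [0. 0. 0.] deg 0.0
shift [-0.483 -0.216 -0.406] turn [0. 0. 0.] deg 0.0
```

Call:
drive_tool --increments '[[[0.003,0,-0.004],[0,0,0],0],[[0.003,0,-0.004],[0,0,0],0],[[-0.05,0,0.06],[0,0,0],0],[[-0.13,0,0.16],[0,0,0],0],[[-0.25,-0.05,0.06],[0,0,0],0],[[-0.4,-0.12,-0.04],[0,0,0],0],[[-0.55,-0.2,-0.2],[0,0,0],0],[[-0.55,-0.2,-0.25],[0,0,0],0],[[-0.55,-0.2,-0.25],[0,0,0],0]]'

```text
t: 11.68
eef_pos: [0.431, -0.2431, 0.0888]
tcp_rot: [[0.722, 0.322, 0.612], [0.25, -0.947, 0.203], [0.645, 0.007, -0.764]]
wrist_force: [1.5, 0.2, 0.5]
opening: 0.0004
```

Run:
```python
from h import *
s=st()
for n in("scene","top"):
    p=avg(n,6); print(n,lipz(p))
    if n=="scene": save(p,"s8.png")
```

```text
t 11.6833 pos [ 0.431  -0.2431  0.0888] q [ 0.9105  0.1462 -0.0122  2.2502 -1.0389  0.7767  0.4437] F [1.5286 0.1743 0.546 ] op 0.00035870446739121655
[[ 0.722   0.3223  0.6122]
 [ 0.2503 -0.9466  0.2031]
 [ 0.645   0.0066 -0.7641]]
scene (np.float64(0.14552288329926721), np.int64(1047))
top (np.float64(0.146367320043149), np.int64(438))
```

View pics/s8.png

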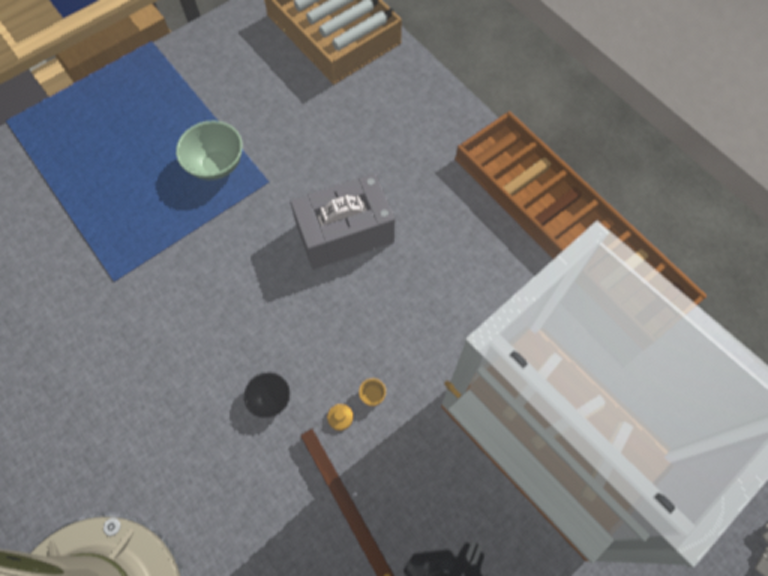

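```bash
cat >> h.py <<'E'
def down(az):  # tool x azimuth deg
    a=np.radians(az); x=np.array([np.cos(a),np.sin(a),0]); z=np.array([0,0,-1.]); return np.column_stack([x,np.cross(z,x),z])
E
cat > plan3.py <<'E'
from ik import *; from h import *
np.set_printoptions(precision=2,suppress=True)
q=np.array(read_state()["qpos"]);print(fk2(q,PP)[0])
for p,R in [([.43,-.21,.15],toolR(65)),([.45,-.18,.19],down(45)),([.46,-.1,.2],down(75)),([.5,.05,.2],down(110)),([.55,.2,.2],down(150)),([.57,.24,.16],down(162.4)),([.56,.25,.1],down(162.4)),([.6,.24,.1],down(162.4))]:
    q,e,a=ik(p,R,q); print(p,q,round(e,4),round(a,3))
E
python3 plan3.py
python3 -c "
from h import *
s=st(); frac(np.array([.43,-.21,.15])-s['eef_pos'],toolR(65))
frac(np.array([.45,-.18,.19])-s['eef_pos'],down(45))"
```

```text
[ 0.43 -0.24  0.09]
[0.43, -0.21, 0.15] [ 0.81 -0.03 -0.15  2.12 -0.49  0.85 -0.3 ] 0.0 0.0
[0.45, -0.18, 0.19] [ 0.56  0.12 -0.26  1.79  0.03  1.23 -0.5 ] 0.0 0.0
[0.46, -0.1, 0.2] [ 0.49  0.09 -0.36  1.81  0.03  1.25 -0.14] 0.0 0.0
[0.5, 0.05, 0.2] [ 0.31  0.18 -0.53  1.73  0.09  1.26  0.11] 0.0 0.0
[0.55, 0.2, 0.2] [ 0.1   0.39 -0.67  1.51  0.24  1.33  0.46] 0.0 0.0
[0.57, 0.24, 0.16] [ 0.04  0.5  -0.69  1.47  0.32  1.29  0.59] 0.0 0.0
[0.56, 0.25, 0.1] [ 0.01  0.54 -0.67  1.55  0.36  1.17  0.54] 0.0 0.0
[0.6, 0.24, 0.1] [ 0.01  0.61 -0.65  1.45  0.38  1.21  0.58] 0.0 0.0
t 12.2833 pos [ 0.4316 -0.2416  0.087 ] q [ 0.9084  0.15   -0.0137  2.2502 -1.0394  0.7751  0.4447] F [-0.238   0.6166  0.4752] op 3.06823448185783e-05
[[ 0.7225  0.3252  0.6101]
 [ 0.2515 -0.9456  0.2061]
 [ 0.6439  0.0045 -0.7651]]
shift [ 0.316 -0.201 -0.284] turn [ 0.    -0.084  0.002] deg 15.1
shift [ 0.634 -0.345 -0.366] turn [ 0.052 -0.218 -0.138] deg 47.5
```

Call:
drive_tool --increments '[[[0.1,-0.06,-0.09],[0,-0.03,0],0],[[0.2,-0.13,-0.19],[0,-0.06,0],0],[[0.32,-0.2,-0.28],[0,-0.085,0],0],[[0.4,-0.24,-0.3],[0.01,-0.11,-0.03],0],[[0.48,-0.28,-0.32],[0.02,-0.14,-0.06],0],[[0.56,-0.31,-0.34],[0.03,-0.165,-0.09],0],[[0.63,-0.34,-0.36],[0.04,-0.19,-0.115],0],[[0.63,-0.34,-0.36],[0.052,-0.218,-0.138],0],[[0.63,-0.34,-0.36],[0.052,-0.218,-0.138],0]]'

```text
t: 13.03
eef_pos: [0.4521, -0.1797, 0.1904]
tcp_rot: [[0.702, 0.712, -0.0], [0.712, -0.702, -0.002], [-0.002, 0.002, -1.0]]
wrist_force: [-1.1, 0.7, 0.3]
opening: -0.0001
```

```bash
python3 -c "
from h import *
s=st(); frac(np.array([.47,-.04,.2])-s['eef_pos'],down(85))"
```

```text
t 13.0333 pos [ 0.4521 -0.1797  0.1904] q [ 0.539   0.1229 -0.2471  1.7918  0.0344  1.2303 -0.4961] F [-1.0508  0.727   0.3025] op -8.44440080610586e-05
[[ 0.7021  0.7121 -0.0003]
 [ 0.7121 -0.7021 -0.0024]
 [-0.0019  0.0015 -1.    ]]
shift [ 0.747 -0.569 -0.067] turn [ 0.     0.001 -0.22 ] deg 39.6
```

Call:
drive_tool --increments '[[[0.15,-0.11,-0.01],[0,0,-0.037],0],[[0.3,-0.22,-0.02],[0,0,-0.074],0],[[0.45,-0.34,-0.04],[0,0,-0.11],0],[[0.6,-0.45,-0.05],[0,0,-0.147],0],[[0.75,-0.57,-0.06],[0,0,-0.184],0],[[0.75,-0.57,-0.06],[0,0,-0.22],0]]'

```text
t: 13.53
eef_pos: [0.4699, -0.0341, 0.1986]
tcp_rot: [[0.081, 0.997, 0.002], [0.997, -0.081, 0.003], [0.003, 0.002, -1.0]]
wrist_force: [0.1, 0.9, 0.9]
opening: 0.0001
```

```bash
python3 -c "
from h import *
s=st(); frac(np.array([.53,.1,.2])-s['eef_pos'],down(125))
R=down(125);frac(np.array([.55,.25,.16])-np.array([.53,.1,.2]),down(162.4),{'tcp_rot':R})"
```

```text
t 13.5333 pos [ 0.4699 -0.0341  0.1986] q [ 0.4021  0.0928 -0.4177  1.8104  0.0364  1.2443 -0.1064] F [0.0854 0.9253 0.9189] op 5.456321365135492e-05
[[ 0.0807  0.9967  0.0022]
 [ 0.9967 -0.0807  0.0031]
 [ 0.0033  0.0019 -1.    ]]
shift [ 0.924  0.327 -0.005] turn [ 0.001 -0.001 -0.22 ] deg 39.6
shift [0.743 0.683 0.267] turn [ 0.     0.    -0.208] deg 37.4
```

Call:
drive_tool --increments '[[[0.18,0.06,0],[0,0,-0.037],0],[[0.36,0.13,0],[0,0,-0.074],0],[[0.54,0.2,0],[0,0,-0.11],0],[[0.72,0.26,0],[0,0,-0.147],0],[[0.92,0.33,0],[0,0,-0.184],0],[[0.92,0.33,0],[0,0,-0.22],0]]'

```text
t: 14.03
eef_pos: [0.5322, 0.0988, 0.1983]
tcp_rot: [[-0.572, 0.82, 0.001], [0.82, 0.572, 0.005], [0.003, 0.004, -1.0]]
wrist_force: [-2.2, -0.2, 0.2]
opening: 0.0002
```

Call:
drive_tool --increments '[[[0.15,0.14,0.03],[0,0,-0.037],0],[[0.3,0.28,0.06],[0,0,-0.074],0],[[0.45,0.42,0.09],[0,0,-0.11],0],[[0.6,0.56,0.12],[0,0,-0.147],0],[[0.74,0.68,0.16],[0,0,-0.184],0],[[0.74,0.68,0.2],[0,0,-0.208],0],[[0.74,0.68,0.2],[0,0,-0.208],0]]'

```text
t: 14.62
eef_pos: [0.5523, 0.2429, 0.1666]
tcp_rot: [[-0.951, 0.309, -0.002], [0.309, 0.951, 0.001], [0.002, 0.001, -1.0]]
wrist_force: [1.0, 0.0, -0.5]
opening: 0.0005
```

```bash
cat >> h.py <<'E'
WC=np.array([.5909,.2415,.1]); WU=np.array([np.cos(np.radians(-17.6)),np.sin(np.radians(-17.6)),0]); WV=np.array([-WU[1],WU[0],0])
def wrel(s):
    d=np.array(s["eef_pos"])-WC; print("rel wheel_top mm: x %.1f y %.1f z %.1f"%(d@WU*1e3,d@WV*1e3,d[2]*1e3))
def goto(x,y,z,s=None):
    s=s or read_state(); frac(WC+(WU*x+WV*y+np.array([0,0,z]))/1e3-np.array(s["eef_pos"]),down(162.4),s)
E
python3 - <<'E'
from h import *
s=st();wrel(s);goto(-42,0,30)
for n in("scene","top"):
    p=imaging.capture(n); save(p,n[0]+"9.png",(150,100,290,200),5.5)
E
```

```text
t 14.6167 pos [0.5523 0.2429 0.1666] q [ 0.051   0.4667 -0.7069  1.5012  0.3068  1.2887  0.5681] F [ 0.9784  0.0234 -0.5393] op 0.00045997590315328995
[[-0.9512  0.3085 -0.0021]
 [ 0.3085  0.9512  0.0013]
 [ 0.0024  0.0006 -1.    ]]
rel wheel_top mm: x -37.2 y -10.3 z 66.6
shift [0.032 0.068 0.244] turn [ 0.    -0.001 -0.002] deg 0.4
```

View pics/s9.png

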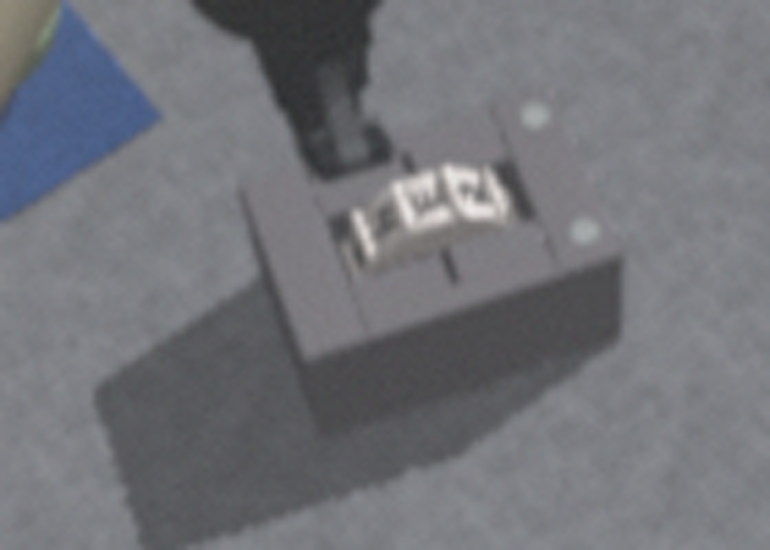

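View pics/t9.png

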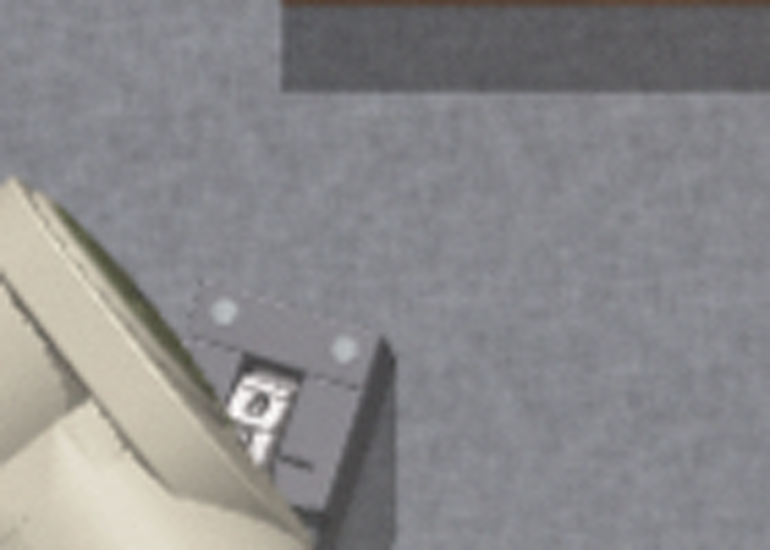

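Call:
drive_tool --increments '[[[0.03,0.07,0.1],[0,0,0],0],[[0.03,0.07,0.2],[0,0,0],0],[[0.03,0.07,0.245],[0,0,0],0],[[0.03,0.07,0.245],[0,0,0],0]]'

```text
t: 15.05
eef_pos: [0.5525, 0.2502, 0.1303]
tcp_rot: [[-0.948, 0.319, -0.001], [0.319, 0.948, -0.001], [0.0, -0.002, -1.0]]
wrist_force: [0.7, -0.4, 0.0]
opening: 0.0002
```

Run:
```python
from h import *
s=st();wrel(s);goto(-30,0,-5)
```

```text
t 15.05 pos [0.5525 0.2502 0.1303] q [ 0.0274  0.5028 -0.6926  1.5368  0.3338  1.2246  0.5273] F [ 0.7089 -0.3944  0.0252] op 0.00019639338582096556
[[-0.9478  0.3189 -0.0009]
 [ 0.3189  0.9478 -0.0013]
 [ 0.0004 -0.0015 -1.    ]]
rel wheel_top mm: x -39.2 y -3.3 z 30.3
shift [-0.061  0.023  0.235] turn [-0.    -0.    -0.006] deg 1.0
```

Call:
drive_tool --increments '[[[0,0.02,0.06],[0,0,-0.006],0],[[-0.02,0.02,0.12],[0,0,-0.006],0],[[-0.05,0.02,0.18],[0,0,-0.006],0],[[-0.05,0.02,0.22],[0,0,-0.006],0],[[-0.05,0.02,0.235],[0,0,-0.006],0],[[-0.05,0.02,0.235],[0,0,-0.006],0]]'

```text
t: 15.55
eef_pos: [0.5605, 0.2525, 0.0955]
tcp_rot: [[-0.955, 0.298, -0.0], [0.298, 0.955, 0.0], [0.0, 0.0, -1.0]]
wrist_force: [0.2, -0.5, 0.1]
opening: -0.0001
```

Run:
```python
from h import *
s=st();wrel(s);goto(-12,0,-4)
p=imaging.capture("scene"); save(p,"s10.png",(180,110,260,170),9)
```

```text
t 15.55 pos [0.5605 0.2525 0.0955] q [ 0.0157  0.5523 -0.6799  1.551   0.366   1.1691  0.5325] F [ 0.2068 -0.4924  0.102 ] op -7.568208595756057e-05
[[-0.9546  0.2978 -0.0003]
 [ 0.2978  0.9546  0.0003]
 [ 0.0004  0.0002 -1.    ]]
rel wheel_top mm: x -32.3 y 1.3 z -4.5
shift [-0.135 -0.01  -0.003] turn [ 0.    -0.     0.002] deg 0.3
```

View pics/s10.png

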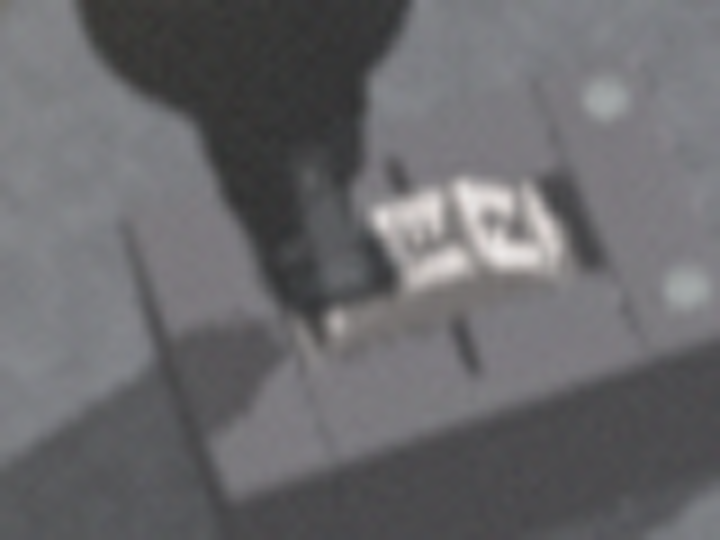

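Call:
drive_tool --increments '[[[-0.02,-0.005,0],[0,0,0],0],[[-0.04,-0.01,0],[0,0,0],0],[[-0.06,-0.01,0],[0,0,0],0],[[-0.08,-0.01,0],[0,0,0],0],[[-0.08,-0.01,0],[0,0,0],0]]'

```text
t: 16.02
eef_pos: [0.5723, 0.2478, 0.097]
tcp_rot: [[-0.955, 0.298, 0.001], [0.298, 0.955, 0.001], [-0.001, 0.001, -1.0]]
wrist_force: [-3.4, -0.5, 2.5]
opening: 0.0
```

Run:
```python
from h import *
s=st();wrel(s);goto(-10,0,-3.5)
p=imaging.capture("scene"); save(p,"s11.png",(180,110,260,170),9)
```

```text
t 16.0167 pos [0.5723 0.2478 0.097 ] q [ 0.0201  0.5662 -0.6743  1.5254  0.3706  1.179   0.5482] F [-3.4375 -0.521   2.5425] op 4.9130146025551784e-05
[[-0.9546  0.298   0.0013]
 [ 0.298   0.9546  0.0011]
 [-0.0009  0.0014 -1.    ]]
rel wheel_top mm: x -19.6 y 0.4 z -3.0
shift [-0.064 -0.003  0.004] turn [0.    0.    0.001] deg 0.3
```

View pics/s11.png

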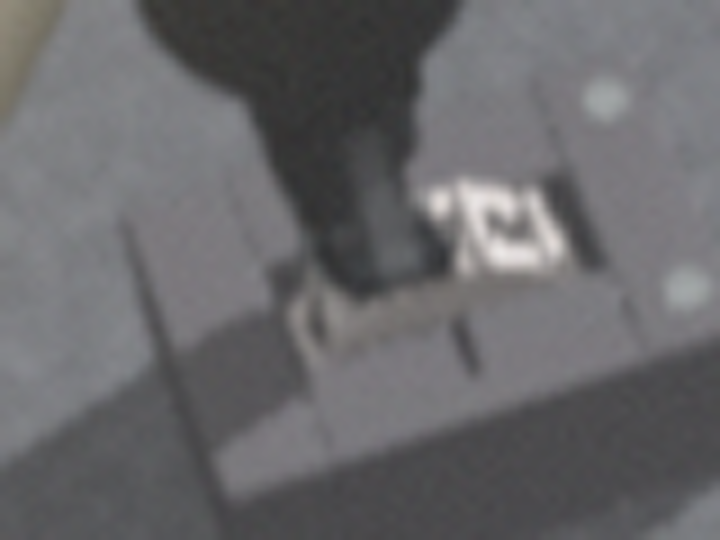

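Run:
```python
from h import *
goto(-33,0,-2); goto(-31,0,-7.5); goto(-24,0,-7)
```

```text
shift [ 0.086 -0.002 -0.008] turn [0.    0.    0.002] deg 0.3
shift [ 0.073 -0.002  0.029] turn [0.    0.    0.002] deg 0.3
shift [ 0.026 -0.003  0.026] turn [0.    0.    0.002] deg 0.3
```

Call:
drive_tool --increments '[[[0.04,0,-0.02],[0,0,0],0],[[0.085,0,-0.01],[0,0,0],0],[[0.08,0,0.01],[0,0,0],0],[[0.075,0,0.02],[0,0,0],0],[[0.075,0,0.02],[0,0,0],0]]'

```text
t: 16.48
eef_pos: [0.5611, 0.2508, 0.0928]
tcp_rot: [[-0.955, 0.297, 0.001], [0.297, 0.955, 0.0], [-0.001, 0.0, -1.0]]
wrist_force: [0.1, -0.2, 0.1]
opening: -0.0002
```

Run:
```python
from h import *
s=st();wrel(s)
p=imaging.capture("scene"); save(p,"s12.png",(180,110,260,170),9)
```

```text
t 16.4833 pos [0.5611 0.2508 0.0928] q [ 0.0178  0.5537 -0.6784  1.5552  0.3681  1.1629  0.534 ] F [ 0.1307 -0.1747  0.1378] op -0.00018343581289516323
[[-0.9548  0.2974  0.0008]
 [ 0.2974  0.9548  0.0001]
 [-0.0007  0.0003 -1.    ]]
rel wheel_top mm: x -31.3 y -0.2 z -7.2
```

View pics/s12.png

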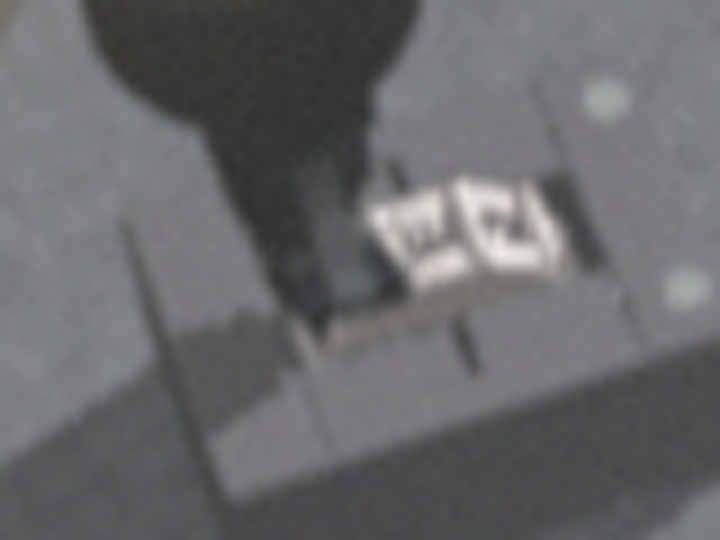

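Call:
drive_tool --increments '[[[-0.02,0,0],[0,0,0],0],[[-0.042,0,0],[0,0,0],0],[[-0.055,0,-0.003],[0,0,0],0],[[-0.069,0,-0.006],[0,0,0],0],[[-0.069,0,-0.006],[0,0,0],0]]'

```text
t: 16.95
eef_pos: [0.5713, 0.248, 0.0944]
tcp_rot: [[-0.955, 0.298, 0.001], [0.298, 0.955, 0.001], [-0.0, 0.001, -1.0]]
wrist_force: [-2.4, 0.1, 0.8]
opening: 0.0003
```

Run:
```python
from h import *
s=st();wrel(s)
p=imaging.capture("scene"); save(p,"s13.png",(180,110,260,170),9)
```

```text
t 16.95 pos [0.5713 0.248  0.0944] q [ 0.0194  0.5675 -0.6738  1.5301  0.3718  1.1741  0.5462] F [-2.4416  0.0789  0.7784] op 0.00026645598123523507
[[-0.9547  0.2977  0.0007]
 [ 0.2977  0.9547  0.0009]
 [-0.0005  0.001  -1.    ]]
rel wheel_top mm: x -20.7 y 0.3 z -5.6
```

View pics/s13.png

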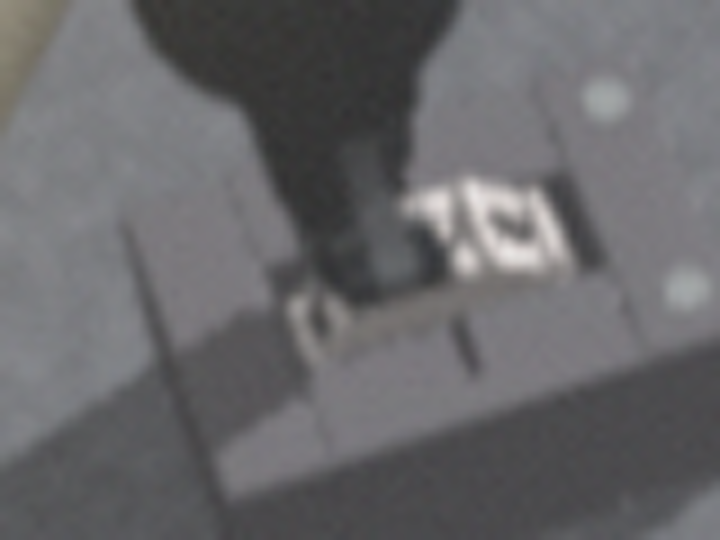

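Call:
drive_tool --increments '[[[-0.014,0,-0.002],[0,0,0],0],[[-0.028,0,-0.005],[0,0,0],0],[[-0.042,0,-0.007],[0,0,0],0],[[-0.054,0,-0.008],[0,0,0],0],[[-0.054,0,-0.008],[0,0,0],0]]'

```text
t: 17.42
eef_pos: [0.5797, 0.2454, 0.0957]
tcp_rot: [[-0.954, 0.298, 0.002], [0.298, 0.954, 0.001], [-0.002, 0.002, -1.0]]
wrist_force: [-0.5, -0.5, 0.4]
opening: -0.0
```

Run:
```python
from h import *
s=st();wrel(s)
p=imaging.capture("scene"); save(p,"s14.png",(180,110,260,170),9)
```

```text
t 17.4167 pos [0.5797 0.2454 0.0957] q [ 0.0207  0.5777 -0.6696  1.5104  0.3754  1.1822  0.5557] F [-0.4587 -0.5421  0.3711] op -3.065108810591651e-05
[[-0.9545  0.2983  0.0022]
 [ 0.2983  0.9545  0.0009]
 [-0.0018  0.0015 -1.    ]]
rel wheel_top mm: x -11.9 y 0.3 z -4.3
```

View pics/s14.png

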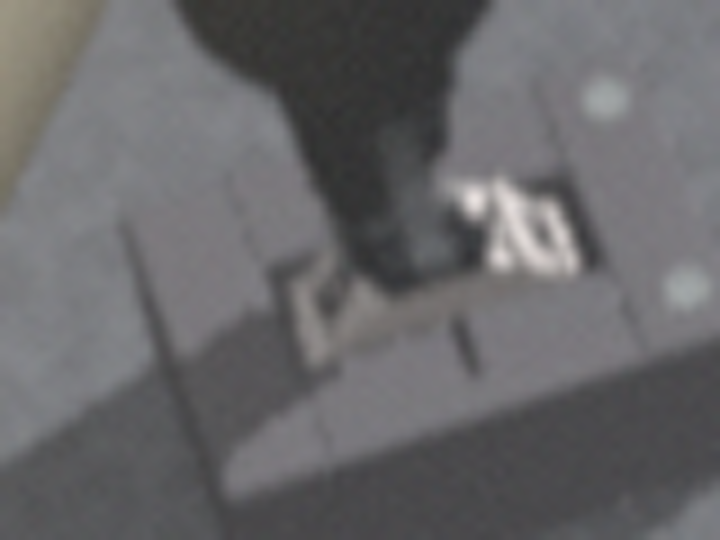

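Call:
drive_tool --increments '[[[-0.014,0,-0.004],[0,0,0],0],[[-0.03,0,-0.008],[0,0,0],0],[[-0.03,0,-0.008],[0,0,0],0],[[-0.02,0,-0.1],[0,0,0],0],[[0.05,0,-0.2],[0,0,0],0],[[0.15,0,-0.23],[0,0,0],0],[[0.2,0,-0.23],[0,0,0],0],[[0.2,0,-0.23],[0,0,0],0]]'

```text
t: 18.13
eef_pos: [0.5486, 0.2562, 0.1312]
tcp_rot: [[-0.956, 0.295, 0.002], [0.295, 0.956, 0.001], [-0.001, 0.002, -1.0]]
wrist_force: [-0.1, 0.5, -0.3]
opening: -0.0
```

Run:
```python
from h import *
s=st();wrel(s)
p=imaging.capture("scene"); save(p,"s15.png",(180,110,260,170),9)
goto(-31.3,0,-7.2)
```

```text
t 18.1333 pos [0.5486 0.2562 0.1312] q [ 0.0247  0.4993 -0.7019  1.5424  0.3353  1.221   0.5397] F [-0.1393  0.4501 -0.3108] op -4.03980269996376e-05
[[-0.9556  0.2946  0.0018]
 [ 0.2946  0.9556  0.0013]
 [-0.0014  0.0018 -1.    ]]
rel wheel_top mm: x -44.8 y 1.2 z 31.2
shift [-0.081 -0.004  0.252] turn [0.    0.    0.002] deg 0.4
```

View pics/s15.png

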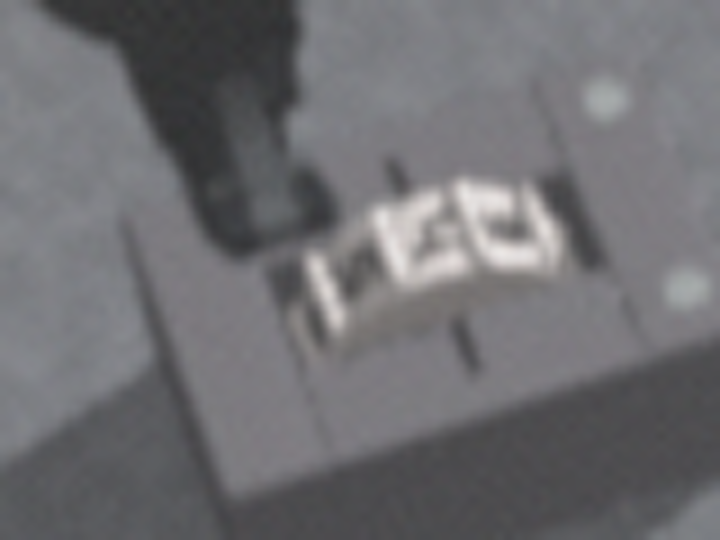

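Call:
drive_tool --increments '[[[0,0,0.08],[0,0,0],0],[[-0.05,0,0.16],[0,0,0],0],[[-0.08,0,0.22],[0,0,0],0],[[-0.08,0,0.252],[0,0,0],0],[[-0.08,0,0.252],[0,0,0],0]]'

```text
t: 18.6
eef_pos: [0.5612, 0.2497, 0.0894]
tcp_rot: [[-0.954, 0.299, -0.003], [0.299, 0.954, -0.001], [0.002, -0.001, -1.0]]
wrist_force: [-0.4, 0.7, 0.7]
opening: -0.0001
```

Run:
```python
from h import *
s=st();wrel(s)
```

```text
t 18.6 pos [0.5612 0.2497 0.0894] q [ 0.0178  0.5588 -0.6765  1.5559  0.3692  1.1609  0.5337] F [-0.3545  0.6662  0.7088] op -6.299676958729712e-05
[[-0.9543  0.2987 -0.0027]
 [ 0.2987  0.9543 -0.0006]
 [ 0.0024 -0.0014 -1.    ]]
rel wheel_top mm: x -30.8 y -1.1 z -10.6
```

Call:
drive_tool --increments '[[[0,0.006,-0.018],[0,0,0],0],[[0,0.006,-0.018],[0,0,0],0]]'

```text
t: 18.77
eef_pos: [0.5621, 0.2527, 0.0957]
tcp_rot: [[-0.955, 0.297, 0.002], [0.297, 0.955, 0.002], [-0.001, 0.002, -1.0]]
wrist_force: [-0.2, 0.1, -0.2]
opening: 0.0003
```

Run:
```python
from h import *
s=st();wrel(s)
```

```text
t 18.7667 pos [0.5621 0.2527 0.0957] q [ 0.0164  0.5534 -0.68    1.549   0.367   1.1677  0.5341] F [-0.2044  0.141  -0.2199] op 0.00033471470661378274
[[-0.9549  0.2971  0.0017]
 [ 0.2971  0.9549  0.0017]
 [-0.0011  0.0021 -1.    ]]
rel wheel_top mm: x -30.8 y 1.9 z -4.3
```

Call:
drive_tool --increments '[[[0,-0.005,0.012],[0,0,0],0],[[0,-0.005,0.012],[0,0,0],0],[[0,-0.005,0.012],[0,0,0],0]]'

```text
t: 19.02
eef_pos: [0.5617, 0.2513, 0.0935]
tcp_rot: [[-0.955, 0.297, 0.002], [0.297, 0.955, 0.001], [-0.001, 0.001, -1.0]]
wrist_force: [-0.4, -0.6, -0.2]
opening: 0.0003
```

Run:
```python
from h import *
s=st();wrel(s)
```

```text
t 19.0167 pos [0.5617 0.2513 0.0935] q [ 0.0176  0.5538 -0.6788  1.5536  0.3682  1.1634  0.5341] F [-0.4387 -0.5954 -0.2373] op 0.0002968308973555173
[[-0.9548  0.2972  0.0017]
 [ 0.2972  0.9548  0.0008]
 [-0.0013  0.0013 -1.    ]]
rel wheel_top mm: x -30.8 y 0.5 z -6.5
```

Same push as before, in two stages.

Call:
drive_tool --increments '[[[-0.02,0,0],[0,0,0],0],[[-0.042,0,0],[0,0,0],0],[[-0.055,0,-0.001],[0,0,0],0],[[-0.069,0,-0.003],[0,0,0],0],[[-0.083,0,-0.005],[0,0,0],0],[[-0.097,0,-0.007],[0,0,0],0],[[-0.11,0,-0.009],[0,0,0],0],[[-0.124,0,-0.01],[0,0,0],0],[[-0.124,0,-0.01],[0,0,0],0]]'

```text
t: 19.77
eef_pos: [0.5803, 0.2454, 0.0948]
tcp_rot: [[-0.955, 0.298, 0.002], [0.298, 0.955, 0.001], [-0.002, 0.002, -1.0]]
wrist_force: [-0.7, -0.0, 0.3]
opening: 0.0001
```

Run:
```python
from h import *
s=st();wrel(s)
p=imaging.capture("scene"); save(p,"s16.png",(180,110,260,170),9)
```

```text
t 19.7667 pos [0.5803 0.2454 0.0948] q [ 0.0202  0.5797 -0.669   1.5095  0.3764  1.1812  0.5557] F [-0.7341 -0.0068  0.2591] op 8.247474204427559e-05
[[-0.9545  0.2981  0.0022]
 [ 0.2982  0.9545  0.001 ]
 [-0.0018  0.0016 -1.    ]]
rel wheel_top mm: x -11.3 y 0.5 z -5.2
```

View pics/s16.png

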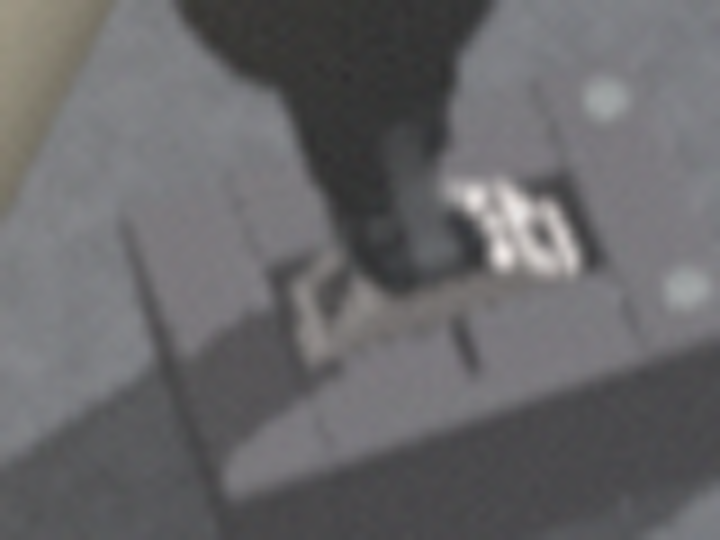

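Call:
drive_tool --increments '[[[-0.014,0,-0.006],[0,0,0],0],[[-0.03,0,-0.011],[0,0,0],0],[[-0.03,0,-0.011],[0,0,0],0],[[-0.02,0,-0.1],[0,0,0],0],[[0.05,0,-0.2],[0,0,0],0],[[0.2,0,-0.4],[0,0,0],0],[[0.4,0,-0.6],[0,0,0],0],[[0.6,0,-0.7],[0,0,0],0],[[0.8,0,-0.8],[0,0,0],0],[[0.8,0,-0.8],[0,0,0],0]]'

```text
t: 20.65
eef_pos: [0.4597, 0.2865, 0.2195]
tcp_rot: [[-0.957, 0.289, 0.005], [0.289, 0.957, 0.004], [-0.004, 0.005, -1.0]]
wrist_force: [-0.2, 1.4, 0.8]
opening: -0.0001
```

Run:
```python
from h import *
s=st();wrel(s)
p=avg("scene",4); save(p,"s17.png",(180,110,260,170),9);print(lipz(p))
q=avg("top",4); save(q,"t17.png",(165,145,225,215),8);print(lipz(q)); save(p,"s17f.png")
```

```text
t 20.65 pos [0.4597 0.2865 0.2195] q [ 0.0297  0.293  -0.7865  1.5987  0.2129  1.3316  0.4925] F [-0.2111  1.4302  0.843 ] op -8.605077509750241e-05
[[-0.9572  0.2893  0.0054]
 [ 0.2893  0.9572  0.0038]
 [-0.0041  0.0052 -1.    ]]
rel wheel_top mm: x -138.6 y 3.2 z 119.5
(np.float64(0.14550886126703144), np.int64(978))
(np.float64(0.14646197961869722), np.int64(423))
```

View pics/s17.png

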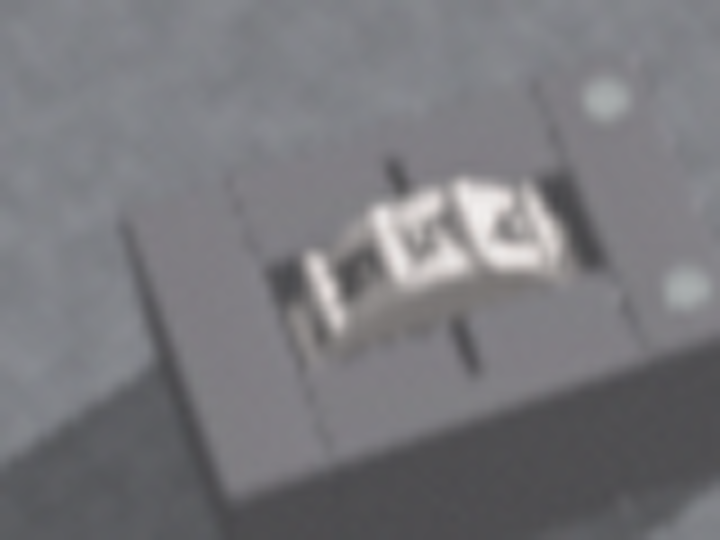

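View pics/t17.png

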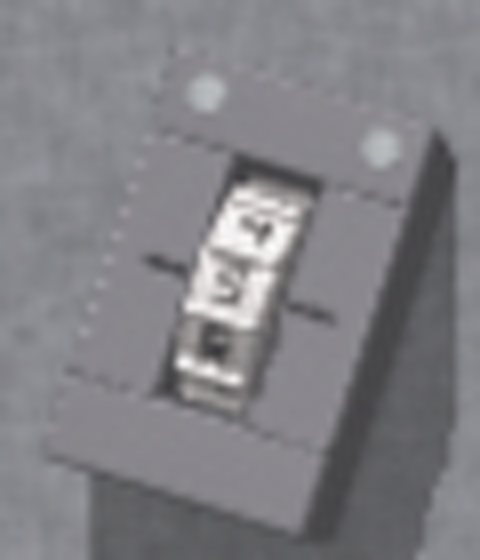

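View pics/s17f.png

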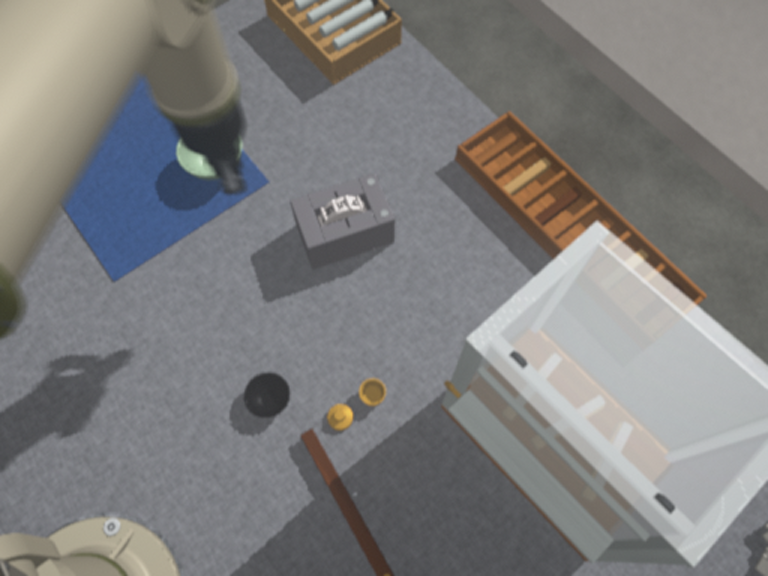

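The top view shows the 5 between the index marks, with the 4 beyond it and the 6 nearer. The sash height is unchanged, the cup, bowl and stick are where they were, and the arm is clear.

```bash
python3 -c "
from h import *
print(ticket.close_job())"
```

```text
the job is handed in; nothing more can be done
None
```

The sash is raised to the brass arrow and the timer wheel has clicked in with the 5 on top. I handed the job in at about 21 s of the 72 s allowed, with the gripper clear of everything.

- **Sash:** I pushed it up from under the lip with the shut fingertips, then backed away. It stayed put, and the last depth readings put the lip's underside at 135.5 mm (scene camera) and 136.5 mm (top camera). I put the arrow's centre line at about 136 mm and 136.7 mm in the same two cameras. The match is therefore within about 1 mm, but the arrow's centre is inferred from its upper faces, since its tip has no clear depth edge.
- **Wheel:** It showed 3 at the start, and two separate rib pushes took it to 4 and then 5. The force readings between pushes stayed under about 5 N. The last top view shows 5 between the index marks, with 4 beyond it and 6 nearer.
- **First wheel push failed:** The fingertip rode up on the rib without turning it over. I backed off, lowered the fingertip and repeated the push.
- **Joint limits:** While I was finding a reachable tilt for the sash, joint 2 read -0.254 (limit -0.25) and joint 7 read 3.015 (limit 3.01) for about a quarter of a second. That is up to 0.005 rad past the stated range. I reconfigured the arm straight away, but a strict range check could count it as a failure.

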